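# Pack the outing kit of a radio club into its foam-lined case

### The job

Pack the radio club's outing kit: put each of the four things marked with yellow tape (handheld radio, battery pack, power meter and finned dummy load) into the foam cut-out of its own outline in the open case, sitting flat and fully down on the orange-red floor of the cut-out, the radio with its antenna in the narrow slot. Set them down gently, do not drop them. The radio and the battery with blue tape stay at the station: leave them where they lie.

Things in the scene. Friction and masses are not known exactly. Their poses are not given: they have to be found in the camera images.
- radio: The kit's handheld radio, keypad up: black block 88 (x) x 54 (y) x 38 mm high, with a stub antenna 14 mm thick, 32 mm long, 19 mm up, at the middle of its +x end. Origin: underside, middle of the overall 120 mm length: block x -60 to +28 (middle -16), antenna to +60 mm. z up. 0.18-0.31 kg. Band of YELLOW tape: kit.
- battery: The kit's battery pack lying flat: green block with black ends, 90 mm (x) by 40 mm (y) by 42 mm high, red and black socket sticking out 5 mm at its +x end, white label on top. Origin: centre of the underside; z up. 0.22 to 0.39 kg. Marked with a band of YELLOW tape: it belongs to the kit.
- meter: Power meter, face up: light grey box 70 mm (x) by 60 mm (y) by 45 mm high, cream dial in a black frame on top, a round steel connector 16 mm thick, 18 mm long, 22 mm up, at the middle of each x end (106 mm long overall). Origin: centre of the underside; z up. 0.26 to 0.46 kg. Band of YELLOW tape: it belongs to the kit.
- load: Dummy load standing upright: dark grey finned cylinder 56 mm in diameter, 56 mm high, with a round steel connector 16 mm thick, 14 mm high in the middle of its top (70 mm high overall). Origin: centre of the underside; z up, any yaw. 0.24 to 0.42 kg. YELLOW tape round its middle and on its top: it belongs to the kit.
- radio_blue: NOT to be moved: handheld radio, keypad up: black block 88 (x) x 54 (y) x 38 mm high, with a stub antenna 14 mm thick, 32 mm long, 19 mm up, at the middle of its +x end. Origin: underside, middle of the overall 120 mm length: block x -60 to +28 (middle -16), antenna to +60 mm. z up. 0.18-0.31 kg. Band of BLUE tape: stays.
- battery_blue: Look-alike, NOT to be moved: battery pack lying flat: green block with black ends, 90 mm (x) by 40 mm (y) by 42 mm high, red and black socket sticking out 5 mm at its +x end, white label on top. Origin: centre of the underside; z up. 0.22 to 0.39 kg. Marked with a band of BLUE tape: it stays at the station.
- foam_radio: Radio's place. Dark foam block 150 (x) x 105 (y) x 37 mm, fixed with the three others in the case (rim level with foam top). Origin: centre of its underside, 5 mm above the table. Cut-out 12 mm deep, orange-red floor 25 mm above the origin: x -68 to +36, 70 wide, then a 30 mm wide antenna slot to x +68. 8 mm room all round with origins and x axes matching; it cannot sit reversed.
- foam_battery: Battery's place. Dark foam block 150 (x) x 105 (y) x 37 mm, fixed with the three others in the case (rim level with foam top). Origin: centre of its underside, 5 mm above the table. Cut-out 12 mm deep, orange-red floor 25 mm above the origin: a plain rectangle 106 mm (x) by 56 mm (y), centred; 8 mm room all round, either way round.
- foam_meter: Meter's place. Dark foam block 150 (x) x 105 (y) x 37 mm, fixed with the three others in the case (rim level with foam top). Origin: centre of its underside, 5 mm above the table. Cut-out 12 mm deep, orange-red floor 25 mm above the origin: rectangle 86 (x) by 76 mm (y), centred, with a 32 mm wide slot at each x end reaching to x = +-61 mm; 8 mm room all round, either way round.
- foam_load: Dummy load's place. Dark foam block 150 (x) x 105 (y) x 37 mm, fixed with the three others in the case (rim level with foam top). Origin: centre of its underside, 5 mm above the table. Cut-out 12 mm deep, orange-red floor 25 mm above the origin: a round hole 72 mm in diameter, centred; 8 mm room all round, any yaw.

How it is judged (in metres and radians):
At the end, for the whole second after the job is handed in: Each yellow-taped thing lies in its own cut-out: within 14 mm of the insert's centre, underside at most 4 mm over the pocket floor, tilt under 0.08 rad, long axis (not the load) within 0.3 rad of the insert's, at rest. Blue-taped radio and battery within 25 mm of their start (horizontal distance between radio and foam_radio below 0.014 m and z of radio in the frame of foam_radio below 0.029 m and angle between each of radio, battery, meter, load's own z axis and vertical below 0.08 rad and linear speed of each of radio, battery, meter, load below 0.02 m/s and angular speed of each of radio, battery, meter, load below 0.2 rad/s and angle between the x axis of radio and the x axis of foam_radio, either way round below 0.3 rad and horizontal distance between battery and foam_battery below 0.014 m and z of battery in the frame of foam_battery below 0.029 m and angle between the x axis of battery and the x axis of foam_battery, either way round below 0.3 rad and horizontal distance between meter and foam_meter below 0.014 m and z of meter in the frame of foam_meter below 0.029 m and angle between the x axis of meter and the x axis of foam_meter, either way round below 0.3 rad and horizontal distance between load and foam_load below 0.014 m and z of load in the frame of foam_load below 0.029 m and distance of each of radio_blue, battery_blue from where it was at the start of the episode below 0.025 m); the robot touches nothing.
It fails at once if a kit thing is dropped (falls out of the fingers faster than 0.7 m/s, about 25 mm of free fall) ((linear speed of radio above 0.7 m/s and contact force between the fingers and radio below 0.3 N) or (linear speed of battery above 0.7 m/s and contact force between the fingers and battery below 0.3 N) or (linear speed of meter above 0.7 m/s and contact force between the fingers and meter below 0.3 N) or (linear speed of load above 0.7 m/s and contact force between the fingers and load below 0.3 N)).
It fails at once if the blue-taped radio or battery is moved by more than 25 mm (distance of any of radio_blue, battery_blue from where it was at the start of the episode above 0.025 m).
It also fails if it takes over 104 s, if anything falls off the work surface, if the arm or the gripper's body presses on something with over 40 N, if the wrist force passes 120 N, or if a joint passes its speed limit or range.

### The arm

A 6-joint arm with a two-finger parallel gripper is mounted at the origin on the work surface. World frame = base frame: x ahead of the robot, y to its left, z up, the work surface at z = 0. Lengths are in mm, angles in rad, forces in N, time in s.
With the tool pointing down it reaches from about 350 to 875 mm from the base axis. Payload 4.2 kg.
Tool frame: the origin (TCP) lies midway between the tips of the shut fingers; the grasp point (between the pads) lies r.tcp_to_grasp behind it (r.tcp_to_grasp is the distance from the TCP to the grasp point, in mm); z points along the fingers, y is the line along which they close (so a half turn about z gives the same grasp; the last joint's range is limited). The gripper opens to 85 mm and grips with 20 to 120 N. Pads are 22 mm wide; open, the fingers measure 114 mm over their backs; the gripper's body (76 mm by 85 mm) begins 54 mm behind the grasp point. The pads swing forward as they close: fully open they stand 13 mm farther back than shut.
Start: joints at [-1.038, 0.385, 0.008, 0, -1.194, -0.259], TCP at [169.011, -601.693, 231.312] pointing down, gripper open.
Joint ranges: [-3.14, 3.14], [-1.21, 2.06], [-1.07, 1.41], [-3.16, 2.05], [-2.99, -0.16], [-3.1, 3.1]. Speed limits (rad/s): [2.79, 2.79, 3.14, 3.14, 3.14, 3.14].

### API

Orientations are given as a unit quaternion [w, x, y, z].
In Python, from plant import r, eyes, workorder gives the robot as it stands. The module is installed in compiled form; this text tells all that it offers.
- The arm moves only by the tool arm_command, never from a script. Its argument "increments" is a list of rows, each an object of numbers: "dx", "dy", "dz": the shift along the tool's x, y, z normalised to -1 to 1, where 1 is 0.2 m; "rx", "ry", "rz": the turn, a rotation vector about the tool's x, y, z normalised to -1 to 1, where 1 is pi rad; "claw": the opening, from -1 (shut) to 1 (fully open), so that 0 is half open. In form: [{"dx": .., "dy": .., "dz": .., "rx": .., "ry": .., "rz": .., "claw": ..}, ...]. A call has exactly 8 rows; each row is the pose to reach, as a shift and turn from the pose commanded when the call began, along the tool's axes at that moment, turning the shorter way round; what a row does not reach only later rows make up. A row lasts 1/8 s, in which the tool goes at most 62.5 mm and 10.7 degrees, less where a joint would pass 70% of its speed; a pose out of reach is approached as far as the arm can. A call with a number of a shift or a turn outside -1 to 1 is refused whole. A call with a gripper value outside its range is refused whole. The fingers move at their own pace and stop on an object; "squeeze" is the grip in N (left out, the last holds). Time passes only in rows, so rows that repeat a pose let the fingers close, or fill a call up. It gives the time, the measured TCP pose, the force, the opening and the grip force at its end, in the units of the state.
- r.sense(): the state, without advancing time (a new reading comes with each control period).
- eyes.read_camera(name): name is "scene" or "top" or "wrist"; returns a dict with "color" (384x512x3 uint8, red, green, blue), "fov_y" (degrees; the focal length in pixels is half the picture's height over the tangent of half this angle, whatever the lens; pixels are square), "cx", "cy" (the principal point, pixels), "extrinsics" (4x4, takes a point from world to camera coordinates); the wrist camera has in their place "hand_eye" (4x4, takes a point from camera to tool coordinates, whose origin is the TCP and whose axes are the flange's). Camera axes: x right, y up, looking along -z (the intrinsics and any distortion apply to the point x, -y, -z); pixel columns grow to the right and rows downward; lengths in mm; the calibration is good to about 2 mm. The wrist camera is an equidistant fisheye: a pixel r from the principal point sees the ray r / f radians off the axis. A picture is of the moment at which its call begins: read the wrist's pose just before it. There is no depth.
- workorder.sign_off(): hands the job in; it is judged then, once.
The state is a dict: "clock": time; "q": joint angles; "qvel": joint speeds; "joint_efforts": joint torques, N m; "position": TCP position; "tcp_rot": TCP orientation; "force": force on the tool from outside, world axes, zero at the start; "wrist_torque": the same for the moment, N m; "grip_width": opening from 0.0 (shut) to 1.0 (fully open); "gripper_force": force on a finger pad.
Only numpy, scipy, OpenCV 4.12 (cv2) and the standard library are available. Lean on these libraries where they do the work, as an engineer would, in place of code of your own. Each camera call takes 0.05 s, during which the arm holds its last target. There are 200 camera calls.

## Working session

There is one attempt and no reset: what is moved stays moved. The work goes in short steps, Python scripts to look and compute and a tool call to move; the robot and the scene stay as the last step left them, time stands still between calls to the robot, and variables do not carry over. Pictures are saved under pics/ and viewed, at most 14 in all, crops included, and the job is handed in when it is done.

Besides the shell and the picture viewer there is one more tool, called after "Call:" by a JSON object that holds its "fn" and its "kwargs", one argument or row to a line. arm_command: Moves the arm, as the interface text tells. Its arguments: {"type":"object","properties":{"increments":{"type":"array","items":{"type":"object","properties":{"dx":{"type":"number"},"dy":{"type":"number"},"dz":{"type":"number"},"rx":{"type":"number"},"ry":{"type":"number"},"rz":{"type":"number"},"claw":{"type":"number"}}}},"squeeze":{"type":"number"}},"required":["increments"]}

```bash
mkdir -p pics; python3 - <<'E'
from plant import r,eyes
import cv2,numpy as np,pickle
s=r.sense();print(s['clock'],s['position'],s['tcp_rot'],s['grip_width'],r.tcp_to_grasp)
D={}
for n in('scene','top'):
    d=eyes.read_camera(n);D[n]=d;cv2.imwrite(f'pics/{n}0.png',d['color'][:,:,::-1]);print(n,{k:v for k,v in d.items() if k!='color'})
pickle.dump(D,open('d0.pkl','wb'))
E
```

```text
0.0 [ 168.8310006  -601.16359091  230.22772412] [-1.90626536e-04 -1.36356784e-01  9.90659208e-01  1.06040569e-03] 0.9979783680683446 18.700000000000003
scene {'fov_y': 55.46767911334629, 'cx': 260.9780014231477, 'cy': 193.63415978837074, 'extrinsics': array([[-7.27708220e-01,  6.85702887e-01,  1.58838663e-02,
         3.39638424e+02],
       [-5.36733070e-01, -5.83725511e-01,  6.09247191e-01,
         2.92165438e+02],
       [ 4.27034376e-01,  4.34828793e-01,  7.92821268e-01,
        -1.19231905e+03],
       [ 0.00000000e+00,  0.00000000e+00,  0.00000000e+00,
         1.00000000e+00]])}
top {'fov_y': 42.09001540484774, 'cx': 254.47958760478855, 'cy': 190.350785769965, 'extrinsics': array([[ 2.30282105e-02, -9.99514554e-01, -2.09847014e-02,
         5.04479762e+01],
       [ 9.98514362e-01,  2.19581743e-02,  4.98689100e-02,
        -5.09832936e+02],
       [-4.93839156e-02, -2.21019175e-02,  9.98535294e-01,
        -1.10264153e+03],
       [ 0.00000000e+00,  0.00000000e+00,  0.00000000e+00,
         1.00000000e+00]])}
```

View pics/top0.png

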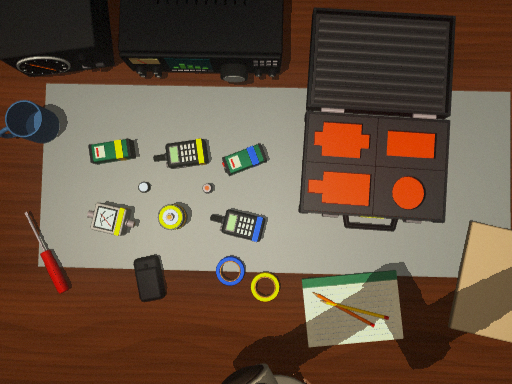

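View pics/scene0.png

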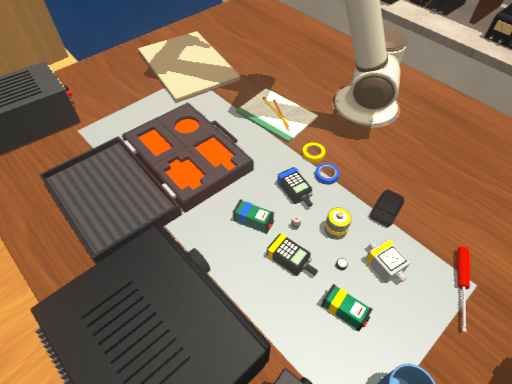

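Top picture: kit battery (111,151), kit radio (185,153) with its antenna to the left, meter (109,219) and load (171,216). The blue-taped items are at (244,158) and (243,224). Pockets: meter (342,139), battery (411,144), radio (340,188) with its slot to the left, load (408,193). The scene view agrees with this layout.

```bash
cat > h.py <<'E'
import numpy as np,cv2,pickle
from scipy.spatial.transform import Rotation as R
def ray(d,uv,z):
    "pixels of a fixed camera -> world points on the plane z"
    E=d['extrinsics'];f=192/np.tan(np.radians(d['fov_y']/2))
    uv=np.atleast_2d(uv).astype(float)
    v=np.c_[(uv[:,0]-d['cx'])/f,-(uv[:,1]-d['cy'])/f,-np.ones(len(uv))]@E[:3,:3]
    c=-E[:3,:3].T@E[:3,3]
    return c+v*((z-c[2])/v[:,2])[:,None]
def pix(d,P):
    E=d['extrinsics'];f=192/np.tan(np.radians(d['fov_y']/2));p=np.atleast_2d(P)@E[:3,:3].T+E[:3,3]
    return np.c_[d['cx']-f*p[:,0]/p[:,2],d['cy']+f*p[:,1]/p[:,2]]
def hsv(d): return cv2.cvtColor(d['color'],cv2.COLOR_RGB2HSV)
def blobs(m,amin):
    n,l,s,c=cv2.connectedComponentsWithStats(m.astype(np.uint8))
    return [(s[i,4],c[i],l==i) for i in range(1,n) if s[i,4]>=amin]
def axis(p):
    w,v=np.linalg.eigh(np.cov(p[:,:2].T));return np.degrees(np.arctan2(v[1,1],v[0,1])),2*np.sqrt(3*w)
E
python3 - <<'E'
from h import *
D=pickle.load(open('d0.pkl','rb'));d=D['top'];h=hsv(d)
E=d['extrinsics'];print('cam',-E[:3,:3].T@E[:3,3])
m=((h[...,0]<13)|(h[...,0]>174))&(h[...,1]>190)&(h[...,2]>150)
for a,c,l in blobs(m,300):
    y,x=np.nonzero(l);p=ray(d,np.c_[x,y],30);print('orange',a,c.round(1),p.mean(0).round(1),axis(p))
    r=cv2.minAreaRect(p[:,:2].astype(np.float32));print('  rect',r)
m=(h[...,0]>20)&(h[...,0]<35)&(h[...,1]>130)&(h[...,2]>120)
for a,c,l in blobs(m,15):
    y,x=np.nonzero(l);p=ray(d,np.c_[x,y],42);print('yellow',a,c.round(1),p.mean(0).round(1),axis(p))
cv2.imwrite('pics/top_crop.png',cv2.resize(d['color'][125:250,75:275,::-1],None,fx=4,fy=4,interpolation=cv2.INTER_CUBIC))
from plant import eyes
E
```

```text
cam [ 453.46102583   37.24799488 1127.5099315 ]
orange 1489 [341.3 139.8] [ 623.6 -127.5   30. ] (np.float64(87.3496606566591), array([ 69.37592994, 102.76044472]))
  rect ((623.6204223632812, -127.27725219726562), (119.05779266357422, 73.94702911376953), 87.36140441894531)
orange 1147 [410.3 144.3] [ 616.5 -278.7   30. ] (np.float64(87.58320752541616), array([ 53.91853732, 102.71405095]))
  rect ((616.5255126953125, -278.6416015625), (102.71186828613281, 53.884521484375), 87.3185043334961)
orange 1628 [342.2 187.9] [ 517.3 -130.9   30. ] (np.float64(86.91756178316457), array([ 64.77734549, 121.24246792]))
  rect ((517.7373046875, -122.34232330322266), (133.79331970214844, 68.06671905517578), 87.24361419677734)
orange 795 [407.6 192.5] [ 510.5 -273.6   30. ] (np.float64(-164.68749389592432), array([58.91745478, 61.46153257]))
  rect ((510.4433288574219, -273.4023742675781), (67.91021728515625, 67.47979736328125), 1.2275310754776)
orange 341 [ 52.4 271.6] [318.7 502.8  30. ] (np.float64(-152.16721882672232), array([17.52250774, 95.57844404]))
  rect ((318.82550048828125, 502.94879150390625), (96.13711547851562, 17.708786010742188), 29.168472290039062)
yellow 128 [118.1 148.6] [592.6 363.4  42. ] (np.float64(-170.05118397960757), array([15.32735095, 41.538445  ]))
yellow 142 [199.5 150.5] [592.  183.8  42. ] (np.float64(-171.04913922032011), array([12.58696794, 54.32550832]))
yellow 242 [170.2 216.6] [445.8 243.7  42. ] (np.float64(173.2951844554014), array([53.53999854, 55.28101158]))
yellow 140 [118.8 221.2] [433.1 356.1  42. ] (np.float64(168.53777375248364), array([10.98810184, 61.50133021]))
yellow 321 [264.7 286.8] [299.5  34.5  42. ] (np.float64(170.50990356890932), array([65.93621436, 66.40508466]))
yellow 151 [356.5 309.9] [ 255.4 -163.2   42. ] (np.float64(77.18287373683641), array([  5.95796721, 124.72298042]))
```

View pics/top_crop.png

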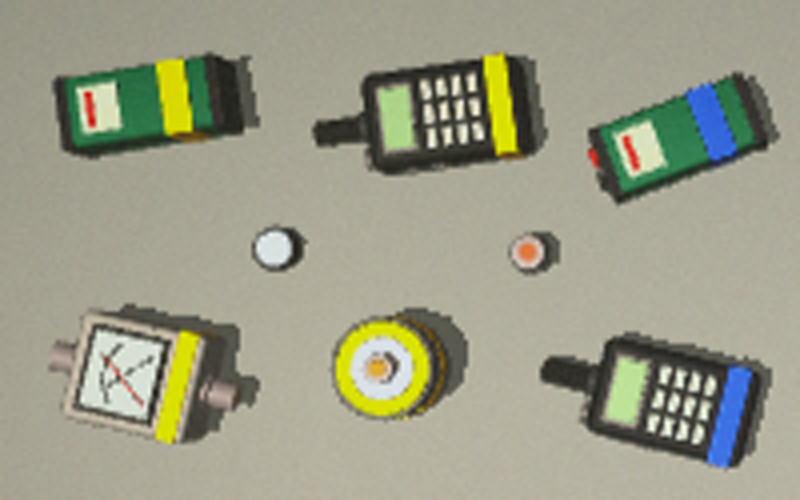

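Call:
{"fn": "arm_command", "kwargs": {
  "increments": [
    {"dx": -0.72, "dy": 0.73, "dz": -0.3, "rz": -0.413, "claw": 1},
    {"dx": -0.72, "dy": 0.73, "dz": -0.3, "rz": -0.413, "claw": 1},
    {"dx": -0.72, "dy": 0.73, "dz": -0.3, "rz": -0.413, "claw": 1},
    {"dx": -0.72, "dy": 0.73, "dz": -0.3, "rz": -0.413, "claw": 1},
    {"dx": -0.72, "dy": 0.73, "dz": -0.3, "rz": -0.413, "claw": 1},
    {"dx": -0.72, "dy": 0.73, "dz": -0.3, "rz": -0.413, "claw": 1},
    {"dx": -0.72, "dy": 0.73, "dz": -0.3, "rz": -0.413, "claw": 1},
    {"dx": -0.72, "dy": 0.73, "dz": -0.3, "rz": -0.413, "claw": 1}
  ]
}}

```text
schema error: expected keys dx, dy, dz, rx, ry, rz, claw
```

Call:
{"fn": "arm_command", "kwargs": {
  "increments": [
    {"dx": -0.72, "dy": 0.73, "dz": -0.3, "rx": 0, "ry": 0, "rz": -0.413, "claw": 1},
    {"dx": -0.72, "dy": 0.73, "dz": -0.3, "rx": 0, "ry": 0, "rz": -0.413, "claw": 1},
    {"dx": -0.72, "dy": 0.73, "dz": -0.3, "rx": 0, "ry": 0, "rz": -0.413, "claw": 1},
    {"dx": -0.72, "dy": 0.73, "dz": -0.3, "rx": 0, "ry": 0, "rz": -0.413, "claw": 1},
    {"dx": -0.72, "dy": 0.73, "dz": -0.3, "rx": 0, "ry": 0, "rz": -0.413, "claw": 1},
    {"dx": -0.72, "dy": 0.73, "dz": -0.3, "rx": 0, "ry": 0, "rz": -0.413, "claw": 1},
    {"dx": -0.72, "dy": 0.73, "dz": -0.3, "rx": 0, "ry": 0, "rz": -0.413, "claw": 1},
    {"dx": -0.72, "dy": 0.73, "dz": -0.3, "rx": 0, "ry": 0, "rz": -0.413, "claw": 1}
  ],
  "squeeze": 40
}}

```text
clock: 1.1
position: [268.1, -421.9, 290.9]
tcp_rot: [0.0, -0.707, 0.708, 0.0]
force: [0.5, -0.6, -0.5]
grip_width: 0.999
gripper_force: 0.0
```

Call:
{"fn": "arm_command", "kwargs": {
  "increments": [
    {"dx": -1, "dy": -0.4, "dz": 0, "rx": 0, "ry": 0, "rz": 0, "claw": 1},
    {"dx": -1, "dy": -0.4, "dz": 0, "rx": 0, "ry": 0, "rz": 0, "claw": 1},
    {"dx": -1, "dy": -0.4, "dz": 0, "rx": 0, "ry": 0, "rz": 0, "claw": 1},
    {"dx": -1, "dy": -0.4, "dz": 0, "rx": 0, "ry": 0, "rz": 0, "claw": 1},
    {"dx": -1, "dy": -0.4, "dz": 0, "rx": 0, "ry": 0, "rz": 0, "claw": 1},
    {"dx": -1, "dy": -0.4, "dz": 0, "rx": 0, "ry": 0, "rz": 0, "claw": 1},
    {"dx": -1, "dy": -0.4, "dz": 0, "rx": 0, "ry": 0, "rz": 0, "claw": 1},
    {"dx": -1, "dy": -0.4, "dz": 0, "rx": 0, "ry": 0, "rz": 0, "claw": 1}
  ]
}}

```text
clock: 2.1
position: [347.8, -222.8, 291.2]
tcp_rot: [-0.0, -0.707, 0.708, 0.0]
force: [1.3, -0.1, -0.9]
grip_width: 0.998
gripper_force: 0.0
```

Call:
{"fn": "arm_command", "kwargs": {
  "increments": [
    {"dx": -1, "dy": -0.4, "dz": 0, "rx": 0, "ry": 0, "rz": 0, "claw": 1},
    {"dx": -1, "dy": -0.4, "dz": 0, "rx": 0, "ry": 0, "rz": 0, "claw": 1},
    {"dx": -1, "dy": -0.4, "dz": 0, "rx": 0, "ry": 0, "rz": 0, "claw": 1},
    {"dx": -1, "dy": -0.4, "dz": 0, "rx": 0, "ry": 0, "rz": 0, "claw": 1},
    {"dx": -1, "dy": -0.4, "dz": 0, "rx": 0, "ry": 0, "rz": 0, "claw": 1},
    {"dx": -1, "dy": -0.4, "dz": 0, "rx": 0, "ry": 0, "rz": 0, "claw": 1},
    {"dx": -1, "dy": -0.4, "dz": 0, "rx": 0, "ry": 0, "rz": 0, "claw": 1},
    {"dx": -1, "dy": -0.4, "dz": 0, "rx": 0, "ry": 0, "rz": 0, "claw": 1}
  ]
}}

```text
clock: 3.1
position: [427.7, -23.0, 291.4]
tcp_rot: [0.0, -0.707, 0.708, -0.0]
force: [0.0, -1.1, 0.2]
grip_width: 1.0
gripper_force: 0.0
```

Call:
{"fn": "arm_command", "kwargs": {
  "increments": [
    {"dx": -1, "dy": -0.4, "dz": 0, "rx": 0, "ry": 0, "rz": 0, "claw": 1},
    {"dx": -1, "dy": -0.4, "dz": 0, "rx": 0, "ry": 0, "rz": 0, "claw": 1},
    {"dx": -1, "dy": -0.4, "dz": 0, "rx": 0, "ry": 0, "rz": 0, "claw": 1},
    {"dx": -1, "dy": -0.4, "dz": 0, "rx": 0, "ry": 0, "rz": 0, "claw": 1},
    {"dx": -1, "dy": -0.4, "dz": 0, "rx": 0, "ry": 0, "rz": 0, "claw": 1},
    {"dx": -1, "dy": -0.4, "dz": 0, "rx": 0, "ry": 0, "rz": 0, "claw": 1},
    {"dx": -1, "dy": -0.4, "dz": 0, "rx": 0, "ry": 0, "rz": 0, "claw": 1},
    {"dx": -1, "dy": -0.4, "dz": 0, "rx": 0, "ry": 0, "rz": 0, "claw": 1}
  ]
}}

```text
clock: 4.1
position: [507.7, 177.0, 291.8]
tcp_rot: [0.0, -0.707, 0.707, -0.0]
force: [-0.7, 0.2, -0.5]
grip_width: 1.0
gripper_force: 0.0
```

Call:
{"fn": "arm_command", "kwargs": {
  "increments": [
    {"dx": -0.45, "dy": 0, "dz": 0, "rx": 0, "ry": 0, "rz": 0, "claw": 1},
    {"dx": -0.45, "dy": 0, "dz": 0, "rx": 0, "ry": 0, "rz": 0, "claw": 1},
    {"dx": -0.45, "dy": 0, "dz": 0, "rx": 0, "ry": 0, "rz": 0, "claw": 1},
    {"dx": -0.45, "dy": 0, "dz": 0, "rx": 0, "ry": 0, "rz": 0, "claw": 1},
    {"dx": -0.45, "dy": 0, "dz": 0, "rx": 0, "ry": 0, "rz": 0, "claw": 1},
    {"dx": -0.45, "dy": 0, "dz": 0, "rx": 0, "ry": 0, "rz": 0, "claw": 1},
    {"dx": -0.45, "dy": 0, "dz": 0, "rx": 0, "ry": 0, "rz": 0, "claw": 1},
    {"dx": -0.45, "dy": 0, "dz": 0, "rx": 0, "ry": 0, "rz": 0, "claw": 1}
  ]
}}

```text
clock: 5.1
position: [507.9, 267.7, 291.4]
tcp_rot: [-0.0, 0.707, -0.707, -0.0]
force: [0.2, 0.6, -0.3]
grip_width: 1.0
gripper_force: 0.0
```

```bash
cat >> h.py <<'E'
def look(name):
    from plant import r,eyes
    s=r.sense();d=eyes.read_camera('wrist');d['pos']=np.array(s['position']);q=np.array(s['tcp_rot'])
    d['R']=R.from_quat(q[[1,2,3,0]]).as_matrix();pickle.dump(d,open(name+'.pkl','wb'))
    cv2.imwrite(f'pics/{name}.png',d['color'][:,:,::-1]);return d
def wray(d,uv,z):
    "wrist fisheye pixels -> world points on plane z"
    f=192/np.tan(np.radians(d['fov_y']/2));uv=np.atleast_2d(uv).astype(float)
    a=uv[:,0]-d['cx'];b=uv[:,1]-d['cy'];rr=np.hypot(a,b)+1e-9;t=rr/f
    v=np.c_[np.sin(t)*a/rr,-np.sin(t)*b/rr,-np.cos(t)]
    H=d['hand_eye'];M=d['R']@H[:3,:3];c=d['pos']+d['R']@H[:3,3];v=v@M.T
    return c+v*((z-c[2])/v[:,2])[:,None]
E
python3 - <<'E'
from h import *
d=look('w1');print(d['pos'],d['hand_eye'],d['fov_y'],d['cx'],d['cy'])
E
```

```text
[507.87855008 267.72263921 291.40482384] [[ 3.11388237e-04  9.46091351e-01  3.23899766e-01  8.17077011e+01]
 [ 9.99999912e-01 -2.03868764e-04 -3.65883980e-04  7.78585613e-01]
 [-2.80126624e-04  3.23899851e-01 -9.46091332e-01 -1.42753734e+02]
 [ 0.00000000e+00  0.00000000e+00  0.00000000e+00  1.00000000e+00]] 65.70646984690485 255.23331161885378 190.80584478105058
```

View pics/w1.png

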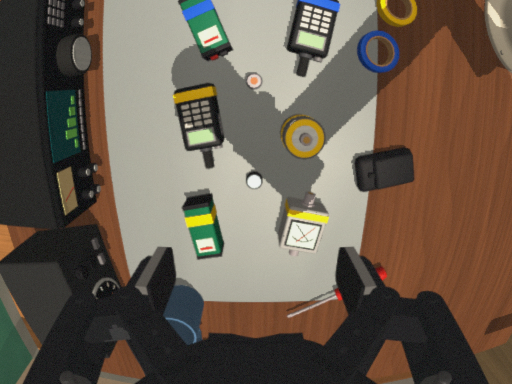

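The wrist view shows all four kit items: radio keypad (199,113), battery (204,225), meter dial (303,235), load (304,137). Next I measure the outlines.

```bash
cat >> h.py <<'E'
def cam(d): return d['pos']+d['R']@d['hand_eye'][:3,3]
def block(d,win,h,L,W,op=0):
    "dark/saturated blob in win -> block centre (underside) and yaw: excess of the outline at z=h is the side facing the camera"
    x0,y0,x1,y1=win;k=3;c=cv2.resize(d['color'][y0:y1,x0:x1],None,fx=k,fy=k,interpolation=cv2.INTER_CUBIC)
    H=cv2.cvtColor(c,cv2.COLOR_RGB2HSV);m=((H[...,2]<70)|(H[...,1]>90)).astype(np.uint8)
    cs,_=cv2.findContours(m,cv2.RETR_EXTERNAL,cv2.CHAIN_APPROX_NONE);cm=max(cs,key=cv2.contourArea)
    m[:]=0;cv2.drawContours(m,[cm],-1,1,-1)
    if op: m=cv2.morphologyEx(m,cv2.MORPH_OPEN,np.ones((op*k,op*k),np.uint8))
    f=lambda m:max(cv2.findContours(m,cv2.RETR_EXTERNAL,cv2.CHAIN_APPROX_NONE)[0],key=cv2.contourArea)[:,0]
    p=wray(d,(f(m)+.5)/k-.5+[x0,y0],h)[:,:2]
    (c,(a,b),t)=cv2.minAreaRect(p.astype(np.float32));c=np.array(c)
    if a<b: a,b,t=b,a,t+90
    u=np.array([np.cos(np.radians(t)),np.sin(np.radians(t))]);v=np.array([-u[1],u[0]]);w=c-cam(d)[:2]
    c2=c+u*np.sign(w@u)*(a-L)/2+v*np.sign(w@v)*(b-W)/2
    return c2.round(1),round(t,1),(round(a,1),round(b,1)),c.round(1)
E
python3 - <<'E'
from h import *
d=pickle.load(open('w1.pkl','rb'));print('cam',cam(d))
print('radio',block(d,(165,75,235,175),38,88,54,8))
print('battery',block(d,(170,185,235,268),42,90,40,5))
h=hsv(d)
m=(h[...,0]>15)&(h[...,0]<35)&(h[...,1]>120)
for a,c,l in blobs(m,60):
    y,x=np.nonzero(l);print('yellow',a,c.round(1));
    for z in(38,42,45,56):
        p=wray(d,np.c_[x,y],z);print('  ',z,p.mean(0).round(1)[:2],cv2.minAreaRect(p[:,:2].astype(np.float32)))
cv2.imwrite('pics/m1.png',cv2.resize(d['color'][185:265,265:345,::-1],None,fx=6,fy=6,interpolation=cv2.INTER_CUBIC))
D=pickle.load(open('d0.pkl','rb'))['top'];h=hsv(D)
# load, top view: ring on top
m=(h[...,0]>20)&(h[...,0]<35)&(h[...,1]>100)&(h[...,2]>150);m[:,:150]=0;m[:,192:]=0;m[:195]=0;m[240:]=0
y,x=np.nonzero(m);p=ray(D,np.c_[x,y],56)[:,:2].astype(np.float32);print('load top ring',cv2.minEnclosingCircle(p),p.mean(0))
# same in the wrist picture, bright ring only
h=hsv(d)
for vm in(100,130,150):
    m=(h[...,0]>15)&(h[...,0]<35)&(h[...,1]>120)&(h[...,2]>vm);m[:,:270]=0;m[:,335:]=0;m[:105]=0;m[170:]=0
    y,x=np.nonzero(m);p=wray(d,np.c_[x,y],56)[:,:2].astype(np.float32)
    if len(p):print('load wrist',vm,cv2.minEnclosingCircle(p),p.mean(0))
E
```

```text
cam [507.10118158 185.99923952 434.14957763]
radio (array([586.1, 217.8]), 97.7, (87.5, 59.5), array([583.3, 217.7]))
battery (array([588.3, 384.8]), 98.8, (103.0, 49.8), array([584.4, 377.6]))
yellow 614 [396.9  13.4]
   38 [307.4  57.7] ((304.7466735839844, 56.380977630615234), (68.55903625488281, 40.24071502685547), 11.4462308883667)
   42 [309.4  59. ] ((306.78997802734375, 57.68976974487305), (67.86676025390625, 39.83439636230469), 11.44622802734375)
   45 [310.9  60. ] ((308.3223876953125, 58.67135238647461), (67.34757995605469, 39.529659271240234), 11.446228981018066)
   56 [316.5  63.5] ((313.9411926269531, 62.27049255371094), (65.44388580322266, 38.41227722167969), 11.44622802734375)
yellow 490 [194.4  94.2]
   38 [587.9 186.2] ((588.2457885742188, 186.129638671875), (58.96669387817383, 16.019994735717773), 9.850415229797363)
   42 [587.1 186.2] ((587.4265747070312, 186.12835693359375), (58.37131881713867, 15.858222007751465), 9.850408554077148)
   45 [586.5 186.2] ((586.81201171875, 186.12734985351562), (57.924781799316406, 15.736919403076172), 9.850423812866211)
   56 [584
[... 1846 characters left out ...]
5), (52.78700256347656, 24.68889617919922), 24.207172393798828)
   45 [585.5 362.3] ((584.4778442382812, 361.9390563964844), (52.383174896240234, 24.500017166137695), 24.207195281982422)
   56 [583.3 357.3] ((582.290771484375, 356.9657897949219), (50.90247344970703, 23.807477951049805), 24.2071475982666)
load top ring ((443.4103088378906, 239.9307098388672), 28.322751998901367) [445.38678 241.634  ]
load wrist 100 ((446.39788818359375, 241.151123046875), 29.320270538330078) [445.4004  241.65157]
load wrist 130 ((445.63018798828125, 240.92576599121094), 28.607694625854492) [443.7374  242.88678]
load wrist 150 ((443.40020751953125, 243.50685119628906), 25.084917068481445) [443.79156 243.04027]
```

View pics/m1.png

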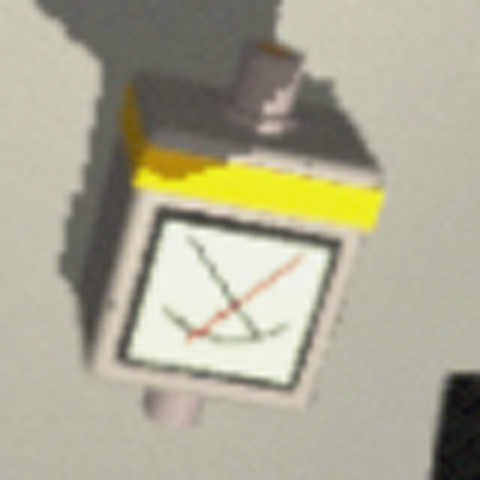

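```bash
python3 - <<'E'
from h import *
d=pickle.load(open('w1.pkl','rb'))
c=np.array([(138,143),(383,178),(307,405),(92,375)])/6+[265,185]-.4
p=wray(d,c,45)[:,:2];print(p.round(1),p.mean(0),[np.linalg.norm(p[i]-p[(i+1)%4]).round(1) for i in range(4)])
print([np.degrees(np.arctan2(*(b-a)[::-1])).round(1) for a,b in((p[1],p[2]),(p[0],p[3]),(p[1],p[0]),(p[2],p[3]))])
# dial frame
x0,y0=270,205;k=4;cc=cv2.resize(d['color'][205:262,270:335],None,fx=k,fy=k,interpolation=cv2.INTER_CUBIC)
E
```

```text
[[461.  345.7]
 [400.4 355.3]
 [414.  418.7]
 [469.8 408.7]] [436.30171796 382.09335278] [np.float64(61.4), np.float64(64.8), np.float64(56.7), np.float64(63.6)]
[np.float64(77.9), np.float64(82.0), np.float64(-9.0), np.float64(-10.2)]
```

Call:
{"fn": "arm_command", "kwargs": {
  "increments": [
    {"dx": 0.132, "dy": 0.316, "dz": 0.2, "rx": 0, "ry": 0, "rz": 0, "claw": 1},
    {"dx": 0.132, "dy": 0.316, "dz": 0.45, "rx": 0, "ry": 0, "rz": 0, "claw": 1},
    {"dx": 0.132, "dy": 0.316, "dz": 0.7, "rx": 0, "ry": 0, "rz": 0, "claw": 1},
    {"dx": 0.132, "dy": 0.316, "dz": 0.86, "rx": 0, "ry": 0, "rz": 0, "claw": 1},
    {"dx": 0.132, "dy": 0.316, "dz": 0.86, "rx": 0, "ry": 0, "rz": 0, "claw": 1},
    {"dx": 0.132, "dy": 0.316, "dz": 0.86, "rx": 0, "ry": 0, "rz": 0, "claw": 1},
    {"dx": 0.132, "dy": 0.316, "dz": 0.86, "rx": 0, "ry": 0, "rz": 0, "claw": 1},
    {"dx": 0.132, "dy": 0.316, "dz": 0.86, "rx": 0, "ry": 0, "rz": 0, "claw": 1}
  ]
}}

```text
clock: 6.15
position: [445.2, 242.0, 120.5]
tcp_rot: [-0.001, 0.707, -0.707, -0.0]
force: [0.1, -0.3, 0.0]
grip_width: 0.999
gripper_force: 0.0
```

Call:
{"fn": "arm_command", "kwargs": {
  "increments": [
    {"dx": 0, "dy": 0, "dz": 0.15, "rx": 0, "ry": 0, "rz": 0, "claw": 1},
    {"dx": 0, "dy": 0, "dz": 0.3, "rx": 0, "ry": 0, "rz": 0, "claw": 1},
    {"dx": 0, "dy": 0, "dz": 0.42, "rx": 0, "ry": 0, "rz": 0, "claw": 1},
    {"dx": 0, "dy": 0, "dz": 0.5, "rx": 0, "ry": 0, "rz": 0, "claw": 1},
    {"dx": 0, "dy": 0, "dz": 0.5, "rx": 0, "ry": 0, "rz": 0, "claw": 1},
    {"dx": 0, "dy": 0, "dz": 0.5, "rx": 0, "ry": 0, "rz": 0, "claw": -1},
    {"dx": 0, "dy": 0, "dz": 0.5, "rx": 0, "ry": 0, "rz": 0, "claw": -1},
    {"dx": 0, "dy": 0, "dz": 0.5, "rx": 0, "ry": 0, "rz": 0, "claw": -1}
  ],
  "squeeze": 50
}}

```text
clock: 7.15
position: [445.3, 242.1, 20.6]
tcp_rot: [-0.001, 0.707, -0.707, 0.0]
force: [-1.3, -0.1, 6.0]
grip_width: 0.645
gripper_force: 53.1
```

Call:
{"fn": "arm_command", "kwargs": {
  "increments": [
    {"dx": 0, "dy": 0, "dz": -0.15, "rx": 0, "ry": 0, "rz": 0, "claw": -1},
    {"dx": 0, "dy": 0, "dz": -0.4, "rx": 0, "ry": 0, "rz": 0, "claw": -1},
    {"dx": 0.1, "dy": -0.05, "dz": -0.6, "rx": 0, "ry": 0, "rz": 0, "claw": -1},
    {"dx": 0.3, "dy": -0.1, "dz": -0.6, "rx": 0, "ry": 0, "rz": 0, "claw": -1},
    {"dx": 0.5, "dy": -0.15, "dz": -0.6, "rx": 0, "ry": 0, "rz": 0, "claw": -1},
    {"dx": 0.7, "dy": -0.2, "dz": -0.6, "rx": 0, "ry": 0, "rz": 0, "claw": -1},
    {"dx": 0.8, "dy": -0.2, "dz": -0.6, "rx": 0, "ry": 0, "rz": 0, "claw": -1},
    {"dx": 0.9, "dy": -0.2, "dz": -0.6, "rx": 0, "ry": 0, "rz": 0, "claw": -1}
  ]
}}

```text
clock: 8.15
position: [484.1, 60.6, 139.0]
tcp_rot: [-0.0, -0.707, 0.707, 0.0]
force: [-0.2, 0.1, -2.1]
grip_width: 0.641
gripper_force: 53.9
```

Call:
{"fn": "arm_command", "kwargs": {
  "increments": [
    {"dx": 0.15, "dy": 0, "dz": 0, "rx": 0, "ry": 0, "rz": 0, "claw": -1},
    {"dx": 0.3, "dy": 0, "dz": 0, "rx": 0, "ry": 0, "rz": 0, "claw": -1},
    {"dx": 0.45, "dy": 0, "dz": 0, "rx": 0, "ry": 0, "rz": 0, "claw": -1},
    {"dx": 0.6, "dy": 0, "dz": 0, "rx": 0, "ry": 0, "rz": 0, "claw": -1},
    {"dx": 0.75, "dy": 0, "dz": 0, "rx": 0, "ry": 0, "rz": 0, "claw": -1},
    {"dx": 0.9, "dy": 0, "dz": 0, "rx": 0, "ry": 0, "rz": 0, "claw": -1},
    {"dx": 1, "dy": 0, "dz": 0, "rx": 0, "ry": 0, "rz": 0, "claw": -1},
    {"dx": 1, "dy": 0, "dz": 0, "rx": 0, "ry": 0, "rz": 0, "claw": -1}
  ]
}}

```text
clock: 9.15
position: [484.3, -139.1, 139.0]
tcp_rot: [-0.0, -0.707, 0.708, 0.0]
force: [-0.3, 0.1, -2.8]
grip_width: 0.642
gripper_force: 53.9
```

Call:
{"fn": "arm_command", "kwargs": {
  "increments": [
    {"dx": 0.15, "dy": -0.03, "dz": 0, "rx": 0, "ry": 0, "rz": 0, "claw": -1},
    {"dx": 0.3, "dy": -0.06, "dz": 0, "rx": 0, "ry": 0, "rz": 0, "claw": -1},
    {"dx": 0.45, "dy": -0.09, "dz": 0, "rx": 0, "ry": 0, "rz": 0, "claw": -1},
    {"dx": 0.58, "dy": -0.12, "dz": 0, "rx": 0, "ry": 0, "rz": 0, "claw": -1},
    {"dx": 0.678, "dy": -0.126, "dz": 0, "rx": 0, "ry": 0, "rz": 0, "claw": -1},
    {"dx": 0.678, "dy": -0.126, "dz": 0, "rx": 0, "ry": 0, "rz": 0, "claw": -1},
    {"dx": 0.678, "dy": -0.126, "dz": 0, "rx": 0, "ry": 0, "rz": 0, "claw": -1},
    {"dx": 0.678, "dy": -0.126, "dz": 0, "rx": 0, "ry": 0, "rz": 0, "claw": -1}
  ]
}}

```text
clock: 10.15
position: [510.0, -273.3, 139.4]
tcp_rot: [-0.0, 0.708, -0.707, -0.0]
force: [0.6, 0.3, -1.2]
grip_width: 0.644
gripper_force: 53.9
```

```bash
python3 - <<'E'
from h import *
d=look('w2');print(d['pos'],d['R'].round(3).tolist());h=hsv(d)
m=((h[...,0]<13)|(h[...,0]>172))&(h[...,1]>180)&(h[...,2]>70)
for a,c,l in blobs(m,150):
    y,x=np.nonzero(l);p=wray(d,np.c_[x,y],30);print('orange',a,c.round(1),p.mean(0).round(1),cv2.minAreaRect(p[:,:2].astype(np.float32)))
E
```

```text
[ 510.00672695 -273.30006285  139.40769745] [[0.001, -1.0, -0.0], [-1.0, -0.001, 0.0], [-0.0, 0.0, -1.0]]
orange 5395 [141.9 180.8] [ 615.5 -277.4   30. ] ((616.38916015625, -274.63189697265625), (104.90357971191406, 53.14833068847656), 87.30545043945312)
orange 2358 [250.7 175.2] [ 513.2 -283.1   30. ] ((508.35589599609375, -279.9706115722656), (72.0907974243164, 48.15924072265625), 0.08150866627693176)
orange 312 [147.1 279.4] [ 626.9 -166.4   30. ] ((625.572265625, -165.43165588378906), (36.82009506225586, 22.002445220947266), 4.811745643615723)
orange 464 [246.2 331.3] [519.4 -93.6  30. ] ((517.1724853515625, -94.19839477539062), (21.82849884033203, 71.01228332519531), 80.71043395996094)
orange 156 [156.7 335.6] [632.4 -76.5  30. ] ((632.2383422851562, -76.44247436523438), (19.173673629760742, 24.85968017578125), 6.233776569366455)
```

View pics/w2.png

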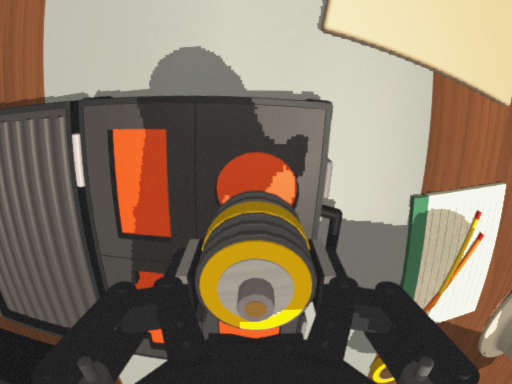

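The load is held upright with its ring centred near (255,283). The round pocket is at (257,185). I check where the load sits relative to the TCP.

```bash
python3 - <<'E'
from h import *
d=pickle.load(open('w2.pkl','rb'));h=hsv(d)
m=(h[...,0]>15)&(h[...,0]<35)&(h[...,1]>120)&(h[...,2]>100);m[:235]=0;m[332:]=0;m[:,:190]=0;m[:,320:]=0
y,x=np.nonzero(m);p=wray(d,np.c_[x,y],174.8)[:,:2];r=cv2.minEnclosingCircle(p.astype(np.float32));print('ring',r)
hh=((h[...,0]<13)|(h[...,0]>172))&(h[...,1]>180)&(h[...,2]>70)
hh[:,:200]=0;hh[205:]=0;ys,xs=np.nonzero(hh)
top=np.array([(u,ys[xs==u].min()) for u in np.unique(xs)]);q=wray(d,top,42)[:,:2]
# floor rim nearest the camera is hidden by the upper edge (z=42): fit a 36 mm circle there
from scipy.optimize import least_squares
s=least_squares(lambda c:np.hypot(*(q-c).T)-36,[510,-272],loss='soft_l1');print(s.x,np.abs(s.fun).mean(),len(q))
E
```

```text
ring ((509.0736083984375, -276.0057678222656), 30.75362777709961)
[ 508.28944773 -270.09492317] 0.23595541501412104 81
```

Call:
{"fn": "arm_command", "kwargs": {
  "increments": [
    {"dx": -0.009, "dy": 0.003, "dz": 0.12, "rx": 0, "ry": 0, "rz": 0, "claw": -1},
    {"dx": -0.009, "dy": 0.003, "dz": 0.24, "rx": 0, "ry": 0, "rz": 0, "claw": -1},
    {"dx": -0.009, "dy": 0.003, "dz": 0.32, "rx": 0, "ry": 0, "rz": 0, "claw": -1},
    {"dx": -0.009, "dy": 0.003, "dz": 0.38, "rx": 0, "ry": 0, "rz": 0, "claw": -1},
    {"dx": -0.009, "dy": 0.003, "dz": 0.41, "rx": 0, "ry": 0, "rz": 0, "claw": -1},
    {"dx": -0.009, "dy": 0.003, "dz": 0.43, "rx": 0, "ry": 0, "rz": 0, "claw": -1},
    {"dx": -0.009, "dy": 0.003, "dz": 0.438, "rx": 0, "ry": 0, "rz": 0, "claw": -1},
    {"dx": -0.009, "dy": 0.003, "dz": 0.438, "rx": 0, "ry": 0, "rz": 0, "claw": -1}
  ]
}}

```text
clock: 11.2
position: [509.7, -272.4, 52.0]
tcp_rot: [-0.0, 0.707, -0.707, 0.0]
force: [-0.3, 0.4, -2.8]
grip_width: 0.643
gripper_force: 53.9
```

Call:
{"fn": "arm_command", "kwargs": {
  "increments": [
    {"dx": 0, "dy": 0, "dz": 0.004, "rx": 0, "ry": 0, "rz": 0, "claw": -1},
    {"dx": 0, "dy": 0, "dz": 0.008, "rx": 0, "ry": 0, "rz": 0, "claw": -1},
    {"dx": 0, "dy": 0, "dz": 0.008, "rx": 0, "ry": 0, "rz": 0, "claw": -1},
    {"dx": 0, "dy": 0, "dz": 0.008, "rx": 0, "ry": 0, "rz": 0, "claw": 0.35},
    {"dx": 0, "dy": 0, "dz": 0.008, "rx": 0, "ry": 0, "rz": 0, "claw": 0.5},
    {"dx": 0, "dy": 0, "dz": 0.008, "rx": 0, "ry": 0, "rz": 0, "claw": 0.6},
    {"dx": 0, "dy": 0, "dz": -0.1, "rx": 0, "ry": 0, "rz": 0, "claw": 0.6},
    {"dx": 0, "dy": 0, "dz": -0.3, "rx": 0, "ry": 0, "rz": 0, "claw": 0.6}
  ]
}}

```text
clock: 12.2
position: [508.3, -271.9, 110.7]
tcp_rot: [0.001, 0.707, -0.707, -0.002]
force: [0.3, -0.0, -0.6]
grip_width: 0.796
gripper_force: 0.0
```

Call:
{"fn": "arm_command", "kwargs": {
  "increments": [
    {"dx": -0.1, "dy": 0, "dz": -0.1, "rx": 0, "ry": 0, "rz": 0, "claw": 1},
    {"dx": -0.3, "dy": -0.1, "dz": -0.1, "rx": 0, "ry": 0, "rz": 0, "claw": 1},
    {"dx": -0.55, "dy": -0.2, "dz": -0.1, "rx": 0, "ry": 0, "rz": 0, "claw": 1},
    {"dx": -0.8, "dy": -0.3, "dz": -0.1, "rx": 0, "ry": 0, "rz": 0, "claw": 1},
    {"dx": -1, "dy": -0.3, "dz": -0.1, "rx": 0, "ry": 0, "rz": 0, "claw": 1},
    {"dx": -1, "dy": -0.3, "dz": -0.1, "rx": 0, "ry": 0, "rz": 0, "claw": 1},
    {"dx": -1, "dy": -0.3, "dz": -0.1, "rx": 0, "ry": 0, "rz": 0, "claw": 1},
    {"dx": -1, "dy": -0.3, "dz": -0.1, "rx": 0, "ry": 0, "rz": 0, "claw": 1}
  ]
}}

```text
clock: 13.2
position: [569.0, -72.9, 131.6]
tcp_rot: [-0.0, -0.707, 0.707, 0.0]
force: [0.6, 0.9, 0.6]
grip_width: 0.998
gripper_force: 0.0
```

Call:
{"fn": "arm_command", "kwargs": {
  "increments": [
    {"dx": -0.25, "dy": 0, "dz": 0, "rx": 0, "ry": 0, "rz": -0.043, "claw": 1},
    {"dx": -0.5, "dy": 0, "dz": 0, "rx": 0, "ry": 0, "rz": -0.043, "claw": 1},
    {"dx": -0.75, "dy": -0.05, "dz": 0, "rx": 0, "ry": 0, "rz": -0.043, "claw": 1},
    {"dx": -1, "dy": -0.08, "dz": 0, "rx": 0, "ry": 0, "rz": -0.043, "claw": 1},
    {"dx": -1, "dy": -0.08, "dz": 0, "rx": 0, "ry": 0, "rz": -0.043, "claw": 1},
    {"dx": -1, "dy": -0.08, "dz": 0, "rx": 0, "ry": 0, "rz": -0.043, "claw": 1},
    {"dx": -1, "dy": -0.08, "dz": 0, "rx": 0, "ry": 0, "rz": -0.043, "claw": 1},
    {"dx": -1, "dy": -0.08, "dz": 0, "rx": 0, "ry": 0, "rz": -0.043, "claw": 1}
  ]
}}

```text
clock: 14.2
position: [585.3, 126.5, 131.8]
tcp_rot: [0.0, 0.753, -0.658, -0.0]
force: [-0.9, 0.4, -1.1]
grip_width: 1.001
gripper_force: 0.0
```

```bash
cat >> h.py <<'E'
def go(d,xy,z,yaw):
    "numbers for a move from the measured pose to a tool-down pose, yaw of tool x in degrees"
    R0=d['R'];t=R0.T@(np.array([*xy,z])-d['pos'])/200;y=np.radians(yaw)
    G=np.c_[[np.cos(y),np.sin(y),0],[np.sin(y),-np.cos(y),0],[0,0,-1]]
    return t.round(3),(R.from_matrix(R0.T@G).as_rotvec()/np.pi).round(4)
E
python3 - <<'E'
from h import *
d=look('w3');print(d['pos'])
print(go(d,(586.1,217.8),9,277.7))
D=__import__('plant').eyes.read_camera('top');pickle.dump(D,open('d1.pkl','wb'))
cv2.imwrite('pics/top1.png',cv2.resize(D['color'][100:230,290:460,::-1],None,fx=3,fy=3))
E
```

```text
[585.26297204 126.49863573 131.80086368]
(array([-0.452, -0.065,  0.614]), array([ 0.    , -0.    , -0.0002]))
```

View pics/top1.png

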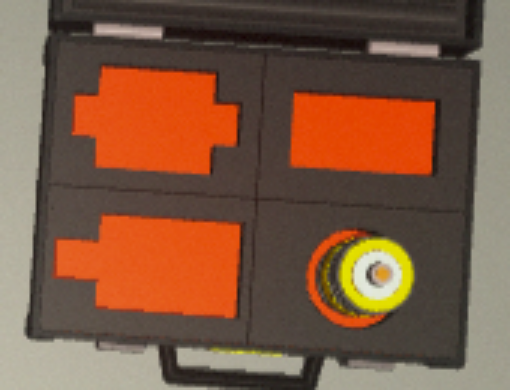

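The load sits in its pocket, with the ring at (376,272) in the crop. The apparent shift to the right is parallax. Now the radio.

Call:
{"fn": "arm_command", "kwargs": {
  "increments": [
    {"dx": -0.25, "dy": -0.065, "dz": 0, "rx": 0, "ry": 0, "rz": 0, "claw": 1},
    {"dx": -0.452, "dy": -0.065, "dz": 0, "rx": 0, "ry": 0, "rz": 0, "claw": 1},
    {"dx": -0.452, "dy": -0.065, "dz": 0.1, "rx": 0, "ry": 0, "rz": 0, "claw": 1},
    {"dx": -0.452, "dy": -0.065, "dz": 0.3, "rx": 0, "ry": 0, "rz": 0, "claw": 1},
    {"dx": -0.452, "dy": -0.065, "dz": 0.48, "rx": 0, "ry": 0, "rz": 0, "claw": 1},
    {"dx": -0.452, "dy": -0.065, "dz": 0.58, "rx": 0, "ry": 0, "rz": 0, "claw": 1},
    {"dx": -0.452, "dy": -0.065, "dz": 0.614, "rx": 0, "ry": 0, "rz": 0, "claw": 1},
    {"dx": -0.452, "dy": -0.065, "dz": 0.614, "rx": 0, "ry": 0, "rz": 0, "claw": 1}
  ]
}}

```text
clock: 15.3
position: [586.2, 219.0, 9.0]
tcp_rot: [-0.0, 0.753, -0.658, 0.0]
force: [0.5, 0.2, -0.4]
grip_width: 0.999
gripper_force: 0.0
```

Call:
{"fn": "arm_command", "kwargs": {
  "increments": [
    {"dx": 0, "dy": 0, "dz": 0, "rx": 0, "ry": 0, "rz": 0, "claw": -1},
    {"dx": 0, "dy": 0, "dz": 0, "rx": 0, "ry": 0, "rz": 0, "claw": -1},
    {"dx": 0, "dy": 0, "dz": 0, "rx": 0, "ry": 0, "rz": 0, "claw": -1},
    {"dx": 0, "dy": 0, "dz": 0, "rx": 0, "ry": 0, "rz": 0, "claw": -1},
    {"dx": 0, "dy": 0, "dz": -0.05, "rx": 0, "ry": 0, "rz": 0, "claw": -1},
    {"dx": 0, "dy": 0, "dz": -0.15, "rx": 0, "ry": 0, "rz": 0, "claw": -1},
    {"dx": 0, "dy": 0, "dz": -0.35, "rx": 0, "ry": 0, "rz": 0, "claw": -1},
    {"dx": 0, "dy": 0, "dz": -0.5, "rx": 0, "ry": 0, "rz": 0, "claw": -1}
  ]
}}

```text
clock: 16.3
position: [585.7, 218.9, 110.0]
tcp_rot: [0.0, 0.753, -0.658, -0.0]
force: [-0.2, 0.0, -2.8]
grip_width: 0.62
gripper_force: 54.5
```

```bash
python3 - <<'E'
from h import *
d=pickle.load(open('d1.pkl','rb'));h=hsv(d)
m=(h[...,0]>20)&(h[...,0]<35)&(h[...,1]>100)&(h[...,2]>150);m[:,:395]=0;m[:,440:]=0;m[:165]=0;m[215:]=0
y,x=np.nonzero(m);print('load ring z86',cv2.minEnclosingCircle(ray(d,np.c_[x,y],86)[:,:2].astype(np.float32)))
d=look('w4');print(d['pos'],d['R'].round(3).tolist())
cv2.imwrite('pics/w4.png',d['color'][:,:,::-1])
E
```

```text
load ring z86 ((508.7850646972656, -268.8716125488281), 30.022401809692383)
[585.68180232 218.89500533 109.99374676] [[0.135, -0.991, -0.0], [-0.991, -0.135, -0.0], [-0.0, 0.0, -1.0]]
```

View pics/w4.png

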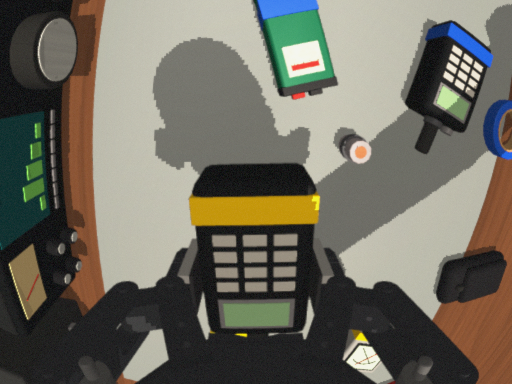

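The radio is held squarely, with its top face running from row 195 to row 332. I work out its offset along the grip and the numbers for the transfer.

```bash
python3 - <<'E'
from h import *
d=pickle.load(open('w4.pkl','rb'))
p=wray(d,[(254,196),(254,332),(254,163)],139);p[2]=wray(d,[(254,163)],101)[0]
print(((p-d['pos'])@d['R']).round(1))
c=d['color'][150:345,254].astype(int);print([(150+i,tuple(v)) for i,v in enumerate(c) if 0<=i and (i<60 or i>170)][::3])
E
```

```text
[[ 40.4   0.1 -29. ]
 [-36.6  -0.  -29. ]
 [ 45.1  -0.    9. ]]
[(150, (np.int64(115), np.int64(113), np.int64(107))), (153, (np.int64(114), np.int64(113), np.int64(104))), (156, (np.int64(114), np.int64(115), np.int64(106))), (159, (np.int64(112), np.int64(112), np.int64(102))), (162, (np.int64(111), np.int64(108), np.int64(101))), (165, (np.int64(23), np.int64(21), np.int64(18))), (168, (np.int64(21), np.int64(20), np.int64(23))), (171, (np.int64(26), np.int64(29), np.int64(26))), (174, (np.int64(15), np.int64(11), np.int64(15))), (177, (np.int64(17), np.int64(21), np.int64(21))), (180, (np.int64(22), np.int64(23), np.int64(23))), (183, (np.int64(27), np.int64(30), np.int64(24))), (186, (np.int64(28), np.int64(23), np.int64(25))), (189, (np.int64(22), np.int64(28), np.int64(23))), (192, (np.int64(26), np.int64(26), np.int64(28))), (195, (np.int64(36), np.int64(31), np.int64(24))), (198, (np.int64(194), np.int64(148), np.int64(16))), (201, (np.int64(198), np.int64(153), np.int64(11))), (204, (np.int64(198), np.int64(153), np.int64(17))), (207, (np.int64(195), np.int64(150), np.int64(10))), (321, (np.int64(115), np.int64(141), np.int64(97))), (324, (np.int64(115), np.int64(141), np.int64(96))), (327, (np.int64(93), np.int64(89), np.int64(83))), (330, (np.int64(17), np.int64(18), np.int64(21))), (333, (np.int64(22), np.int64(29), np.int64(24))), (336, (np.int64(39), np.int64(36), np.int64(34))), (339, (np.int64(24), np.int64(25), np.int64(30))), (342, (np.int64(31), np.int64(30), np.int64(32)))]
```

Call:
{"fn": "arm_command", "kwargs": {
  "increments": [
    {"dx": 0.1, "dy": 0, "dz": 0, "rx": 0, "ry": 0, "rz": 0, "claw": -1},
    {"dx": 0.25, "dy": 0, "dz": 0, "rx": 0, "ry": 0, "rz": 0, "claw": -1},
    {"dx": 0.4, "dy": 0.05, "dz": 0, "rx": 0, "ry": 0, "rz": 0, "claw": -1},
    {"dx": 0.55, "dy": 0.1, "dz": 0, "rx": 0, "ry": 0, "rz": 0, "claw": -1},
    {"dx": 0.7, "dy": 0.15, "dz": 0, "rx": 0, "ry": 0, "rz": 0, "claw": -1},
    {"dx": 0.85, "dy": 0.2, "dz": 0, "rx": 0, "ry": 0, "rz": 0, "claw": -1},
    {"dx": 0.95, "dy": 0.2, "dz": 0, "rx": 0, "ry": 0, "rz": 0, "claw": -1},
    {"dx": 0.95, "dy": 0.2, "dz": 0, "rx": 0, "ry": 0, "rz": 0, "claw": -1}
  ]
}}

```text
clock: 17.35
position: [571.8, 23.7, 108.0]
tcp_rot: [0.001, 0.753, -0.659, -0.0]
force: [-0.2, 0.6, -2.3]
grip_width: 0.623
gripper_force: 54.5
```

Call:
{"fn": "arm_command", "kwargs": {
  "increments": [
    {"dx": 0.12, "dy": 0.05, "dz": 0, "rx": 0, "ry": 0, "rz": 0.02, "claw": -1},
    {"dx": 0.25, "dy": 0.12, "dz": 0, "rx": 0, "ry": 0, "rz": 0.04, "claw": -1},
    {"dx": 0.4, "dy": 0.2, "dz": 0, "rx": 0, "ry": 0, "rz": 0.058, "claw": -1},
    {"dx": 0.55, "dy": 0.28, "dz": 0, "rx": 0, "ry": 0, "rz": 0.058, "claw": -1},
    {"dx": 0.68, "dy": 0.34, "dz": 0, "rx": 0, "ry": 0, "rz": 0.058, "claw": -1},
    {"dx": 0.764, "dy": 0.384, "dz": 0, "rx": 0, "ry": 0, "rz": 0.058, "claw": -1},
    {"dx": 0.764, "dy": 0.384, "dz": 0, "rx": 0, "ry": 0, "rz": 0.058, "claw": -1},
    {"dx": 0.764, "dy": 0.384, "dz": 0, "rx": 0, "ry": 0, "rz": 0.058, "claw": -1}
  ]
}}

```text
clock: 18.35
position: [517.0, -135.9, 108.8]
tcp_rot: [0.0, -0.691, 0.723, -0.0]
force: [0.2, -0.5, -3.3]
grip_width: 0.624
gripper_force: 54.6
```

```bash
python3 - <<'E'
from h import *
d=look('w5');print(d['pos']);print(go(d,(516.3,-136.5),41,267.3))
E
```

```text
[ 517.04508317 -135.87524894  108.83299776]
(array([0.003, 0.004, 0.339]), array([-0.0001,  0.    ,  0.0003]))
```

View pics/w5.png

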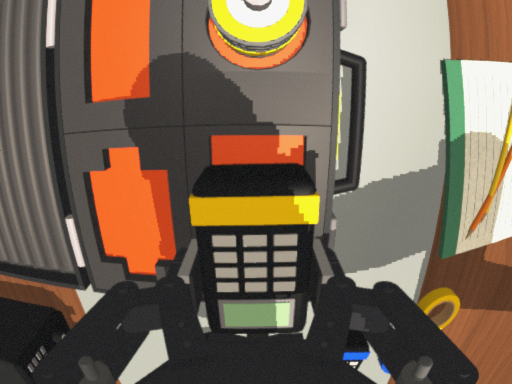

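The radio is over its pocket. The visible pocket end spans (211..305, 135), and I compare it with the planned target.

```bash
python3 - <<'E'
from h import *
d=pickle.load(open('w5.pkl','rb'));h=hsv(d)
m=((h[...,0]<13)|(h[...,0]>172))&(h[...,1]>180)&(h[...,2]>70);m[:128]=0;m[170:]=0;m[:,:200]=0;m[:,320:]=0
ys,xs=np.nonzero(m)
for r0 in(145,155):
    g=xs[ys==r0];print(r0,wray(d,[(g.min()-.5,r0),(g.max()+.5,r0)],42).round(1)[:,:2].tolist(),wray(d,[(g.min()-.5,r0),(g.max()+.5,r0)],30).round(1)[:,:2].tolist())
print('end',[wray(d,[(u,ys[xs==u].min()-.5)],42)[0,:2].round(1) for u in(230,255,280)],cam(d).round(0))
E
```

```text
145 [[546.2, -182.0], [479.4, -179.0]] [[548.1, -180.0], [477.5, -176.8]]
155 [[546.0, -174.6], [480.2, -171.6]] [[548.0, -172.2], [478.3, -169.0]]
end [array([ 531.6, -188.8]), array([ 513.9, -187.9]), array([ 496.6, -173.3])] [ 512. -218.  252.]
```

Call:
{"fn": "arm_command", "kwargs": {
  "increments": [
    {"dx": 0.003, "dy": 0.007, "dz": 0.08, "rx": 0, "ry": 0, "rz": 0, "claw": -1},
    {"dx": 0.003, "dy": 0.007, "dz": 0.16, "rx": 0, "ry": 0, "rz": 0, "claw": -1},
    {"dx": 0.003, "dy": 0.007, "dz": 0.22, "rx": 0, "ry": 0, "rz": 0, "claw": -1},
    {"dx": 0.003, "dy": 0.007, "dz": 0.27, "rx": 0, "ry": 0, "rz": 0, "claw": -1},
    {"dx": 0.003, "dy": 0.007, "dz": 0.31, "rx": 0, "ry": 0, "rz": 0, "claw": -1},
    {"dx": 0.003, "dy": 0.007, "dz": 0.33, "rx": 0, "ry": 0, "rz": 0, "claw": -1},
    {"dx": 0.003, "dy": 0.007, "dz": 0.339, "rx": 0, "ry": 0, "rz": 0, "claw": -1},
    {"dx": 0.003, "dy": 0.007, "dz": 0.339, "rx": 0, "ry": 0, "rz": 0, "claw": -1}
  ]
}}

```text
clock: 19.4
position: [515.3, -136.9, 41.3]
tcp_rot: [0.0, -0.69, 0.723, -0.0]
force: [0.4, -0.0, -2.1]
grip_width: 0.621
gripper_force: 54.6
```

Call:
{"fn": "arm_command", "kwargs": {
  "increments": [
    {"dx": 0, "dy": 0, "dz": 0.005, "rx": 0, "ry": 0, "rz": 0, "claw": -1},
    {"dx": 0, "dy": 0, "dz": 0.01, "rx": 0, "ry": 0, "rz": 0, "claw": -1},
    {"dx": 0, "dy": 0, "dz": 0.01, "rx": 0, "ry": 0, "rz": 0, "claw": -1},
    {"dx": 0, "dy": 0, "dz": 0.01, "rx": 0, "ry": 0, "rz": 0, "claw": 0.3},
    {"dx": 0, "dy": 0, "dz": 0.01, "rx": 0, "ry": 0, "rz": 0, "claw": 0.45},
    {"dx": 0, "dy": 0, "dz": 0.01, "rx": 0, "ry": 0, "rz": 0, "claw": 0.6},
    {"dx": 0, "dy": 0, "dz": -0.1, "rx": 0, "ry": 0, "rz": 0, "claw": 0.6},
    {"dx": 0, "dy": 0, "dz": -0.35, "rx": 0, "ry": 0, "rz": 0, "claw": 0.6}
  ]
}}

```text
clock: 20.4
position: [513.4, -136.9, 109.7]
tcp_rot: [-0.002, -0.69, 0.723, 0.002]
force: [1.7, -0.1, -0.1]
grip_width: 0.805
gripper_force: 0.0
```

Call:
{"fn": "arm_command", "kwargs": {
  "increments": [
    {"dx": 0, "dy": 0, "dz": -0.1, "rx": 0, "ry": 0, "rz": 0, "claw": 1},
    {"dx": -0.25, "dy": 0, "dz": -0.2, "rx": 0, "ry": 0, "rz": 0, "claw": 1},
    {"dx": -0.5, "dy": 0, "dz": -0.3, "rx": 0, "ry": 0, "rz": 0, "claw": 1},
    {"dx": -0.75, "dy": 0, "dz": -0.4, "rx": 0, "ry": 0, "rz": 0, "claw": 1},
    {"dx": -0.963, "dy": 0, "dz": -0.4, "rx": 0, "ry": 0, "rz": 0, "claw": 1},
    {"dx": -0.963, "dy": 0, "dz": -0.4, "rx": 0, "ry": 0, "rz": 0, "claw": 1},
    {"dx": -0.963, "dy": 0, "dz": -0.4, "rx": 0, "ry": 0, "rz": 0, "claw": 1},
    {"dx": -0.963, "dy": 0, "dz": -0.4, "rx": 0, "ry": 0, "rz": 0, "claw": 1}
  ]
}}

```text
clock: 21.4
position: [523.9, 54.6, 190.9]
tcp_rot: [-0.0, -0.69, 0.724, 0.0]
force: [0.2, 0.5, 0.0]
grip_width: 1.001
gripper_force: 0.0
```

Call:
{"fn": "arm_command", "kwargs": {
  "increments": [
    {"dx": -0.25, "dy": 0, "dz": 0, "rx": 0, "ry": 0, "rz": 0, "claw": 1},
    {"dx": -0.5, "dy": 0, "dz": 0, "rx": 0, "ry": 0, "rz": 0, "claw": 1},
    {"dx": -0.75, "dy": 0, "dz": 0, "rx": 0, "ry": 0, "rz": 0, "claw": 1},
    {"dx": -0.963, "dy": 0.05, "dz": 0, "rx": 0, "ry": 0, "rz": 0, "claw": 1},
    {"dx": -0.963, "dy": 0.05, "dz": 0, "rx": 0, "ry": 0, "rz": 0, "claw": 1},
    {"dx": -0.963, "dy": 0.05, "dz": 0, "rx": 0, "ry": 0, "rz": 0, "claw": 1},
    {"dx": -0.963, "dy": 0.05, "dz": 0, "rx": 0, "ry": 0, "rz": 0, "claw": 1},
    {"dx": -0.963, "dy": 0.05, "dz": 0, "rx": 0, "ry": 0, "rz": 0, "claw": 1}
  ]
}}

```text
clock: 22.4
position: [523.4, 247.2, 191.3]
tcp_rot: [0.0, -0.69, 0.724, -0.0]
force: [-0.4, -0.2, -0.6]
grip_width: 1.002
gripper_force: 0.0
```

Call:
{"fn": "arm_command", "kwargs": {
  "increments": [
    {"dx": -0.25, "dy": 0, "dz": 0, "rx": 0, "ry": 0, "rz": -0.06, "claw": 1},
    {"dx": -0.5, "dy": 0, "dz": 0, "rx": 0, "ry": 0, "rz": -0.06, "claw": 1},
    {"dx": -0.75, "dy": 0, "dz": 0, "rx": 0, "ry": 0, "rz": -0.06, "claw": 1},
    {"dx": -0.963, "dy": 0.05, "dz": 0, "rx": 0, "ry": 0, "rz": -0.06, "claw": 1},
    {"dx": -0.963, "dy": 0.05, "dz": 0, "rx": 0, "ry": 0, "rz": -0.06, "claw": 1},
    {"dx": -0.963, "dy": 0.05, "dz": 0, "rx": 0, "ry": 0, "rz": -0.06, "claw": 1},
    {"dx": -0.963, "dy": 0.05, "dz": 0, "rx": 0, "ry": 0, "rz": -0.06, "claw": 1},
    {"dx": -0.963, "dy": 0.05, "dz": 0, "rx": 0, "ry": 0, "rz": -0.06, "claw": 1}
  ]
}}

```text
clock: 23.4
position: [522.5, 440.2, 191.5]
tcp_rot: [-0.0, 0.755, -0.656, -0.0]
force: [-1.0, -0.9, 0.6]
grip_width: 1.003
gripper_force: 0.0
```

```bash
python3 - <<'E'
from h import *
d=look('w6');print(d['pos'],cam(d))
D=__import__('plant').eyes.read_camera('top');pickle.dump(D,open('d2.pkl','wb'))
a=cv2.resize(d['color'][60:360,100:430,::-1],None,fx=1.9,fy=1.9,interpolation=cv2.INTER_CUBIC)
cv2.imwrite('pics/w6c.png',a)
E
```

```text
[522.50867411 440.18895019 191.52371402] [533.3620289  359.26605875 334.25909127]
```

View pics/w6c.png

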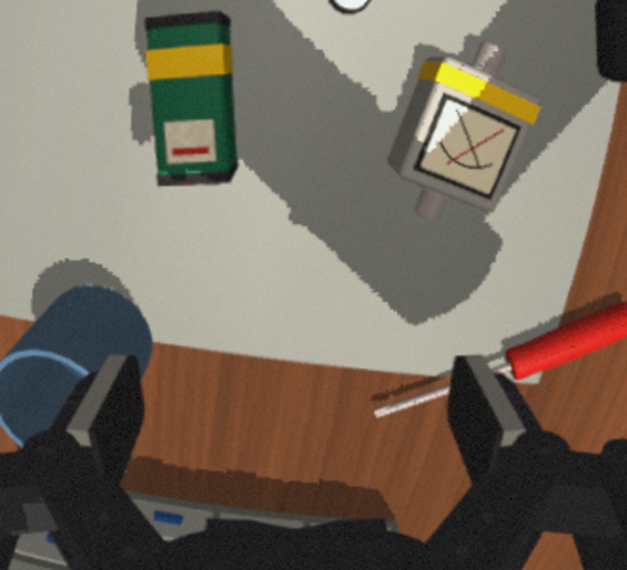

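Battery (190,98) and meter (470,130) in the crop are both clear. The meter's connector tips are near (490,43) and (428,217), and its dial frame is centred near (467,146).

```bash
python3 - <<'E'
from h import *
d=pickle.load(open('w6.pkl','rb'))
print('battery',block(d,(170,60,232,165),42,90,40,3))
x0,y0,k=318,95,4;c=cv2.resize(d['color'][y0:175,x0:385],None,fx=k,fy=k,interpolation=cv2.INTER_CUBIC)
m=(c.max(2)<60).astype(np.uint8)
for cc in cv2.findContours(m,cv2.RETR_EXTERNAL,cv2.CHAIN_APPROX_NONE)[0]:
    if cv2.contourArea(cc)>2000: print('frame',cv2.minAreaRect(wray(d,(cc[:,0]+.5)/k-.5+[x0,y0],45)[:,:2].astype(np.float32)))
t=np.array([(490,43),(428,217)])/1.9+[100,60];p=wray(d,t,22)[:,:2];print('tips',p,p.mean(0),np.linalg.norm(p[0]-p[1]),np.degrees(np.arctan2(*(p[1]-p[0])[::-1])))
h=hsv(d);m=(h[...,0]>15)&(h[...,0]<35)&(h[...,1]>120);m[:,:315]=0;m[:,390:]=0;m[:80]=0;m[130:]=0
y,x=np.nonzero(m);p=wray(d,np.c_[x,y],45);print('band',cv2.minAreaRect(p[:,:2].astype(np.float32)))
D=pickle.load(open('d2.pkl','rb'));h=hsv(D)
m=(h[...,0]>15)&(h[...,0]<35)&(h[...,1]>120)&(h[...,2]>90);m[:170]=0;m[205:]=0;m[:,:310]=0;m[:,395:]=0
y,x=np.nonzero(m);print('radio band placed',cv2.minAreaRect(ray(D,np.c_[x,y],68)[:,:2].astype(np.float32)))
m=((h[...,0]<13)|(h[...,0]>174))&(h[...,1]>190)&(h[...,2]>120);m[:165]=0;m[215:]=0;m[:,:300]=0;m[:,390:]=0
for a,c,l in blobs(m,5):
    y,x=np.nonzero(l);print('left orange',a,c.round(0),ray(D,np.c_[x,y],30)[:,:2].min(0).round(0),ray(D,np.c_[x,y],30)[:,:2].max(0).round(0))
cv2.imwrite('pics/top2.png',cv2.resize(D['color'][100:230,290:460,::-1],None,fx=3,fy=3))
E
```

```text
battery (array([587.7, 385.2]), 99.6, (90.2, 45.8), array([584.8, 384.6]))
frame ((436.89276123046875, 387.8069763183594), (43.49973678588867, 47.664527893066406), 78.52102661132812)
tips [[426.94894635 328.87532516]
 [444.09318776 434.98713635]] [435.52106705 381.93123075] 107.48786669403978 80.82216395952068
band ((435.11395263671875, 356.7384033203125), (12.411231994628906, 70.10304260253906), 79.74152374267578)
radio band placed ((515.9390258789062, -172.10391235351562), (12.831478118896484, 55.76380920410156), 88.12347412109375)
left orange 466 [333. 188.] [ 481. -189.] [554. -56.]
```

View pics/top2.png

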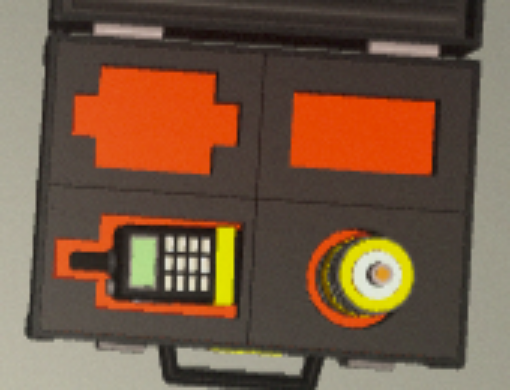

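The radio is down with its antenna in the slot. Now the battery.

```bash
python3 - <<'E'
from h import *
d=pickle.load(open('w6.pkl','rb'))
print(go(d,(587.7,385.2),12,279.3))
E
```

```text
(array([ 0.318, -0.284,  0.898]), array([-0.0001,  0.0001, -0.0069]))
```

Call:
{"fn": "arm_command", "kwargs": {
  "increments": [
    {"dx": 0.15, "dy": -0.14, "dz": 0.1, "rx": 0, "ry": 0, "rz": -0.007, "claw": 1},
    {"dx": 0.318, "dy": -0.284, "dz": 0.25, "rx": 0, "ry": 0, "rz": -0.007, "claw": 1},
    {"dx": 0.318, "dy": -0.284, "dz": 0.45, "rx": 0, "ry": 0, "rz": -0.007, "claw": 1},
    {"dx": 0.318, "dy": -0.284, "dz": 0.6, "rx": 0, "ry": 0, "rz": -0.007, "claw": 1},
    {"dx": 0.318, "dy": -0.284, "dz": 0.75, "rx": 0, "ry": 0, "rz": -0.007, "claw": 1},
    {"dx": 0.318, "dy": -0.284, "dz": 0.86, "rx": 0, "ry": 0, "rz": -0.007, "claw": 1},
    {"dx": 0.318, "dy": -0.284, "dz": 0.898, "rx": 0, "ry": 0, "rz": -0.007, "claw": 1},
    {"dx": 0.318, "dy": -0.284, "dz": 0.898, "rx": 0, "ry": 0, "rz": -0.007, "claw": 1}
  ]
}}

```text
clock: 24.5
position: [587.5, 386.2, 11.5]
tcp_rot: [0.0, 0.763, -0.647, 0.0]
force: [0.9, -1.4, 0.1]
grip_width: 1.0
gripper_force: 0.0
```

Call:
{"fn": "arm_command", "kwargs": {
  "increments": [
    {"dx": 0, "dy": 0, "dz": 0, "rx": 0, "ry": 0, "rz": 0, "claw": -1},
    {"dx": 0, "dy": 0, "dz": 0, "rx": 0, "ry": 0, "rz": 0, "claw": -1},
    {"dx": 0, "dy": 0, "dz": 0, "rx": 0, "ry": 0, "rz": 0, "claw": -1},
    {"dx": 0, "dy": 0, "dz": 0, "rx": 0, "ry": 0, "rz": 0, "claw": -1},
    {"dx": 0, "dy": 0, "dz": 0, "rx": 0, "ry": 0, "rz": 0, "claw": -1},
    {"dx": 0, "dy": 0, "dz": 0, "rx": 0, "ry": 0, "rz": 0, "claw": -1},
    {"dx": 0, "dy": 0, "dz": -0.1, "rx": 0, "ry": 0, "rz": 0, "claw": -1},
    {"dx": 0, "dy": 0, "dz": -0.3, "rx": 0, "ry": 0, "rz": 0, "claw": -1}
  ]
}}

```text
clock: 25.5
position: [585.6, 384.6, 69.4]
tcp_rot: [0.003, 0.762, -0.647, -0.001]
force: [0.5, 0.1, -2.1]
grip_width: 0.46
gripper_force: 52.6
```

Call:
{"fn": "arm_command", "kwargs": {
  "increments": [
    {"dx": 0, "dy": 0, "dz": -0.2, "rx": 0, "ry": 0, "rz": 0, "claw": -1},
    {"dx": 0, "dy": 0, "dz": -0.3, "rx": 0, "ry": 0, "rz": 0, "claw": -1},
    {"dx": 0, "dy": 0, "dz": -0.3, "rx": 0, "ry": 0, "rz": 0, "claw": -1},
    {"dx": 0, "dy": 0, "dz": -0.3, "rx": 0, "ry": 0, "rz": 0, "claw": -1},
    {"dx": 0, "dy": 0, "dz": -0.3, "rx": 0, "ry": 0, "rz": 0, "claw": -1},
    {"dx": 0, "dy": 0, "dz": -0.3, "rx": 0, "ry": 0, "rz": 0, "claw": -1},
    {"dx": 0, "dy": 0, "dz": -0.3, "rx": 0, "ry": 0, "rz": 0, "claw": -1},
    {"dx": 0, "dy": 0, "dz": -0.3, "rx": 0, "ry": 0, "rz": 0, "claw": -1}
  ]
}}

```text
clock: 26.5
position: [587.3, 386.3, 131.3]
tcp_rot: [0.0, 0.763, -0.647, 0.0]
force: [-0.6, -0.5, -2.3]
grip_width: 0.456
gripper_force: 52.8
```

```bash
python3 - <<'E'
from h import *
d=look('w7');print(d['pos'],go(d,(616.0,-277.0),130,267.3))
c=d['color'][:,254];b=d['pos'][2]-12
for r0 in range(120,260): 
    if np.abs(c[r0].astype(int)-c[r0-1]).sum()>60: print(r0,c[r0-1],c[r0],[round(float(((wray(d,[(254,r0-.5)],z)[0]-d['pos'])@d['R'])[0]),1) for z in(b,b+42)])
E
```

```text
[587.32746961 386.27510861 131.319246  ] (array([3.295, 0.4  , 0.007]), array([ 0.0001, -0.0001,  0.0672]))
159 [102 100  94] [65 65 61] [46.8, 56.2]
160 [65 65 61] [29 32 31] [46.2, 55.8]
221 [28 78 50] [75 87 43] [10.7, 29.9]
222 [75 87 43] [160 127  14] [10.0, 29.5]
254 [177 138  12] [122 105  29] [-11.3, 13.9]
255 [122 105  29] [54 83 47] [-12.0, 13.4]
```

View pics/w7.png

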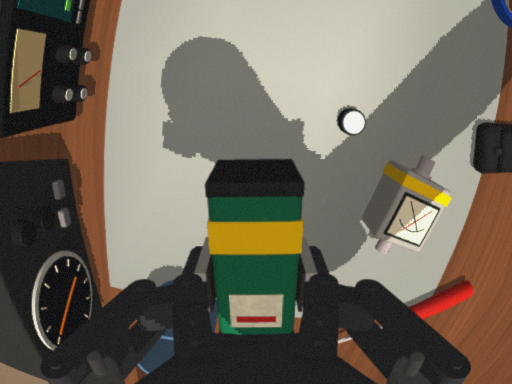

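Battery is held straight with its near end at (255,160). Carrying it to its pocket.

Call:
{"fn": "arm_command", "kwargs": {
  "increments": [
    {"dx": 0.1, "dy": 0.02, "dz": 0, "rx": 0, "ry": 0, "rz": 0, "claw": -1},
    {"dx": 0.25, "dy": 0.05, "dz": 0, "rx": 0, "ry": 0, "rz": 0, "claw": -1},
    {"dx": 0.4, "dy": 0.08, "dz": 0, "rx": 0, "ry": 0, "rz": 0, "claw": -1},
    {"dx": 0.55, "dy": 0.1, "dz": 0, "rx": 0, "ry": 0, "rz": 0, "claw": -1},
    {"dx": 0.7, "dy": 0.12, "dz": 0, "rx": 0, "ry": 0, "rz": 0, "claw": -1},
    {"dx": 0.85, "dy": 0.13, "dz": 0, "rx": 0, "ry": 0, "rz": 0, "claw": -1},
    {"dx": 1, "dy": 0.13, "dz": 0, "rx": 0, "ry": 0, "rz": 0, "claw": -1},
    {"dx": 1, "dy": 0.13, "dz": 0, "rx": 0, "ry": 0, "rz": 0, "claw": -1}
  ]
}}

```text
clock: 27.55
position: [594.3, 181.8, 131.8]
tcp_rot: [0.0, 0.761, -0.648, -0.0]
force: [0.0, -0.2, -2.5]
grip_width: 0.46
gripper_force: 52.7
```

Call:
{"fn": "arm_command", "kwargs": {
  "increments": [
    {"dx": 0.1, "dy": 0.02, "dz": 0, "rx": 0, "ry": 0, "rz": 0, "claw": -1},
    {"dx": 0.25, "dy": 0.05, "dz": 0, "rx": 0, "ry": 0, "rz": 0, "claw": -1},
    {"dx": 0.4, "dy": 0.08, "dz": 0, "rx": 0, "ry": 0, "rz": 0, "claw": -1},
    {"dx": 0.55, "dy": 0.1, "dz": 0, "rx": 0, "ry": 0, "rz": 0, "claw": -1},
    {"dx": 0.7, "dy": 0.12, "dz": 0, "rx": 0, "ry": 0, "rz": 0, "claw": -1},
    {"dx": 0.85, "dy": 0.13, "dz": 0, "rx": 0, "ry": 0, "rz": 0, "claw": -1},
    {"dx": 1, "dy": 0.13, "dz": 0, "rx": 0, "ry": 0, "rz": 0, "claw": -1},
    {"dx": 1, "dy": 0.13, "dz": 0, "rx": 0, "ry": 0, "rz": 0, "claw": -1}
  ]
}}

```text
clock: 28.55
position: [601.0, -18.9, 131.5]
tcp_rot: [0.0, 0.762, -0.648, -0.0]
force: [-0.1, 0.7, -1.8]
grip_width: 0.463
gripper_force: 52.7
```

Call:
{"fn": "arm_command", "kwargs": {
  "increments": [
    {"dx": 0.1, "dy": 0.02, "dz": 0, "rx": 0, "ry": 0, "rz": 0, "claw": -1},
    {"dx": 0.25, "dy": 0.05, "dz": 0, "rx": 0, "ry": 0, "rz": 0.02, "claw": -1},
    {"dx": 0.4, "dy": 0.08, "dz": 0, "rx": 0, "ry": 0, "rz": 0.04, "claw": -1},
    {"dx": 0.55, "dy": 0.1, "dz": 0, "rx": 0, "ry": 0, "rz": 0.067, "claw": -1},
    {"dx": 0.7, "dy": 0.12, "dz": 0, "rx": 0, "ry": 0, "rz": 0.067, "claw": -1},
    {"dx": 0.85, "dy": 0.13, "dz": 0, "rx": 0, "ry": 0, "rz": 0.067, "claw": -1},
    {"dx": 0.95, "dy": 0.13, "dz": 0, "rx": 0, "ry": 0, "rz": 0.067, "claw": -1},
    {"dx": 0.95, "dy": 0.13, "dz": 0, "rx": 0, "ry": 0, "rz": 0.067, "claw": -1}
  ]
}}

```text
clock: 29.55
position: [606.5, -209.7, 131.3]
tcp_rot: [-0.0, -0.69, 0.724, 0.0]
force: [-1.0, 0.8, -3.9]
grip_width: 0.457
gripper_force: 52.8
```

```bash
python3 - <<'E'
from h import *
d=look('w8');print(d['pos'],go(d,(616.1,-275.7),44,267.3))
h=hsv(d);m=((h[...,0]<13)|(h[...,0]>172))&(h[...,1]>180)&(h[...,2]>70)
for a,c,l in blobs(m,150):
    y,x=np.nonzero(l);p=wray(d,np.c_[x,y],30);print('orange',a,c.round(1),cv2.minAreaRect(p[:,:2].astype(np.float32)),p.min(0)[:2],p.max(0)[:2],wray(d,np.c_[x,y],42).min(0)[:2])
E
```

```text
[ 606.54438572 -209.6744565   131.25172671] (array([ 0.327, -0.064,  0.436]), array([ 0.0001,  0.    , -0.0003]))
orange 4624 [232.7 121.1] ((614.5247802734375, -276.7274169921875), (103.73233795166016, 56.451377868652344), 88.01338195800781) [ 587.42630602 -329.49239847] [ 644.49458604 -225.86960778] [ 588.13253536 -327.61359256]
orange 503 [349.7  91.2] ((520.2426147460938, -288.84454345703125), (61.23176574707031, 24.357131958007812), 43.649208068847656) [ 490.11602167 -306.09475342] [ 540.43623822 -259.43034353] [ 495.60792024 -305.36663153]
orange 408 [340.4 228.3] ((511.88128662109375, -155.59674072265625), (52.74175262451172, 67.19652557373047), 87.47441101074219) [ 477.25952461 -183.08677431] [ 545.69755476 -130.46345376] [ 483.38369903 -188.40812093]
```

Call:
{"fn": "arm_command", "kwargs": {
  "increments": [
    {"dx": 0.15, "dy": -0.03, "dz": 0, "rx": 0, "ry": 0, "rz": 0, "claw": -1},
    {"dx": 0.28, "dy": -0.061, "dz": 0, "rx": 0, "ry": 0, "rz": 0, "claw": -1},
    {"dx": 0.33, "dy": -0.061, "dz": 0.05, "rx": 0, "ry": 0, "rz": 0, "claw": -1},
    {"dx": 0.33, "dy": -0.061, "dz": 0.15, "rx": 0, "ry": 0, "rz": 0, "claw": -1},
    {"dx": 0.33, "dy": -0.061, "dz": 0.25, "rx": 0, "ry": 0, "rz": 0, "claw": -1},
    {"dx": 0.33, "dy": -0.061, "dz": 0.33, "rx": 0, "ry": 0, "rz": 0, "claw": -1},
    {"dx": 0.33, "dy": -0.061, "dz": 0.38, "rx": 0, "ry": 0, "rz": 0, "claw": -1},
    {"dx": 0.33, "dy": -0.061, "dz": 0.41, "rx": 0, "ry": 0, "rz": 0, "claw": -1}
  ]
}}

```text
clock: 30.6
position: [615.7, -274.7, 49.0]
tcp_rot: [-0.0, -0.691, 0.723, 0.0]
force: [-0.3, -0.3, -2.6]
grip_width: 0.454
gripper_force: 52.7
```

Call:
{"fn": "arm_command", "kwargs": {
  "increments": [
    {"dx": 0, "dy": 0, "dz": 0.015, "rx": 0, "ry": 0, "rz": 0, "claw": -1},
    {"dx": 0, "dy": 0, "dz": 0.026, "rx": 0, "ry": 0, "rz": 0, "claw": -1},
    {"dx": 0, "dy": 0, "dz": 0.026, "rx": 0, "ry": 0, "rz": 0, "claw": -1},
    {"dx": 0, "dy": 0, "dz": 0.026, "rx": 0, "ry": 0, "rz": 0, "claw": -1},
    {"dx": 0, "dy": 0, "dz": 0.026, "rx": 0, "ry": 0, "rz": 0, "claw": -1},
    {"dx": 0, "dy": 0, "dz": 0.026, "rx": 0, "ry": 0, "rz": 0, "claw": -1},
    {"dx": 0, "dy": 0, "dz": 0.026, "rx": 0, "ry": 0, "rz": 0, "claw": -1},
    {"dx": 0, "dy": 0, "dz": 0.026, "rx": 0, "ry": 0, "rz": 0, "claw": -1}
  ]
}}

```text
clock: 31.6
position: [615.7, -275.0, 44.3]
tcp_rot: [0.0, -0.69, 0.723, 0.0]
force: [0.7, -0.3, -2.5]
grip_width: 0.455
gripper_force: 52.7
```

Call:
{"fn": "arm_command", "kwargs": {
  "increments": [
    {"dx": 0.004, "dy": 0, "dz": 0.006, "rx": 0, "ry": 0, "rz": 0, "claw": -1},
    {"dx": 0.004, "dy": 0, "dz": 0.012, "rx": 0, "ry": 0, "rz": 0, "claw": -1},
    {"dx": 0.004, "dy": 0, "dz": 0.012, "rx": 0, "ry": 0, "rz": 0, "claw": -1},
    {"dx": 0.004, "dy": 0, "dz": 0.012, "rx": 0, "ry": 0, "rz": 0, "claw": -0.02},
    {"dx": 0.004, "dy": 0, "dz": 0.012, "rx": 0, "ry": 0, "rz": 0, "claw": 0.15},
    {"dx": 0.004, "dy": 0, "dz": 0.012, "rx": 0, "ry": 0, "rz": 0, "claw": 0.3},
    {"dx": 0.004, "dy": 0, "dz": -0.1, "rx": 0, "ry": 0, "rz": 0, "claw": 0.3},
    {"dx": 0.004, "dy": 0, "dz": -0.4, "rx": 0, "ry": 0, "rz": 0, "claw": 0.3}
  ]
}}

```text
clock: 32.6
position: [613.4, -275.2, 121.2]
tcp_rot: [-0.002, -0.69, 0.724, 0.004]
force: [2.4, 0.4, 0.8]
grip_width: 0.648
gripper_force: 0.0
```

Call:
{"fn": "arm_command", "kwargs": {
  "increments": [
    {"dx": -0.15, "dy": 0.05, "dz": 0, "rx": 0, "ry": 0, "rz": 0, "claw": 1},
    {"dx": -0.35, "dy": 0.1, "dz": 0, "rx": 0, "ry": 0, "rz": 0, "claw": 1},
    {"dx": -0.6, "dy": 0.2, "dz": 0, "rx": 0, "ry": 0, "rz": 0, "claw": 1},
    {"dx": -0.811, "dy": 0.263, "dz": 0, "rx": 0, "ry": 0, "rz": 0, "claw": 1},
    {"dx": -0.811, "dy": 0.263, "dz": 0, "rx": 0, "ry": 0, "rz": 0, "claw": 1},
    {"dx": -0.811, "dy": 0.263, "dz": 0, "rx": 0, "ry": 0, "rz": 0, "claw": 1},
    {"dx": -0.811, "dy": 0.263, "dz": 0, "rx": 0, "ry": 0, "rz": 0, "claw": 1},
    {"dx": -0.811, "dy": 0.263, "dz": 0, "rx": 0, "ry": 0, "rz": 0, "claw": 1}
  ]
}}

```text
clock: 33.6
position: [570.8, -112.3, 124.0]
tcp_rot: [-0.0, -0.69, 0.724, 0.0]
force: [0.7, 0.1, -0.3]
grip_width: 1.0
gripper_force: 0.0
```

Call:
{"fn": "arm_command", "kwargs": {
  "increments": [
    {"dx": -0.2, "dy": 0.06, "dz": 0, "rx": 0, "ry": 0, "rz": 0, "claw": 1},
    {"dx": -0.4, "dy": 0.13, "dz": 0, "rx": 0, "ry": 0, "rz": 0, "claw": 1},
    {"dx": -0.6, "dy": 0.2, "dz": 0, "rx": 0, "ry": 0, "rz": 0, "claw": 1},
    {"dx": -0.811, "dy": 0.263, "dz": 0, "rx": 0, "ry": 0, "rz": 0, "claw": 1},
    {"dx": -0.811, "dy": 0.263, "dz": 0, "rx": 0, "ry": 0, "rz": 0, "claw": 1},
    {"dx": -0.811, "dy": 0.263, "dz": 0, "rx": 0, "ry": 0, "rz": 0, "claw": 1},
    {"dx": -0.811, "dy": 0.263, "dz": 0, "rx": 0, "ry": 0, "rz": 0, "claw": 1},
    {"dx": -0.811, "dy": 0.263, "dz": 0, "rx": 0, "ry": 0, "rz": 0, "claw": 1}
  ]
}}

```text
clock: 34.6
position: [525.9, 52.2, 124.2]
tcp_rot: [-0.0, -0.69, 0.724, 0.0]
force: [-0.6, 0.3, -0.1]
grip_width: 1.001
gripper_force: 0.0
```

Call:
{"fn": "arm_command", "kwargs": {
  "increments": [
    {"dx": -0.2, "dy": 0.06, "dz": 0, "rx": 0, "ry": 0, "rz": 0, "claw": 1},
    {"dx": -0.4, "dy": 0.13, "dz": 0, "rx": 0, "ry": 0, "rz": 0, "claw": 1},
    {"dx": -0.6, "dy": 0.2, "dz": 0, "rx": 0, "ry": 0, "rz": 0, "claw": 1},
    {"dx": -0.811, "dy": 0.263, "dz": 0, "rx": 0, "ry": 0, "rz": 0, "claw": 1},
    {"dx": -0.811, "dy": 0.263, "dz": 0, "rx": 0, "ry": 0, "rz": 0, "claw": 1},
    {"dx": -0.811, "dy": 0.263, "dz": 0, "rx": 0, "ry": 0, "rz": 0, "claw": 1},
    {"dx": -0.811, "dy": 0.263, "dz": 0, "rx": 0, "ry": 0, "rz": 0, "claw": 1},
    {"dx": -0.811, "dy": 0.263, "dz": 0, "rx": 0, "ry": 0, "rz": 0, "claw": 1}
  ]
}}

```text
clock: 35.6
position: [481.0, 216.7, 124.3]
tcp_rot: [-0.0, -0.69, 0.724, -0.0]
force: [0.3, -0.1, 0.1]
grip_width: 0.999
gripper_force: 0.0
```

Call:
{"fn": "arm_command", "kwargs": {
  "increments": [
    {"dx": -0.2, "dy": 0.06, "dz": 0, "rx": 0, "ry": 0, "rz": 0.04, "claw": 1},
    {"dx": -0.4, "dy": 0.13, "dz": 0, "rx": 0, "ry": 0, "rz": 0.04, "claw": 1},
    {"dx": -0.6, "dy": 0.2, "dz": 0, "rx": 0, "ry": 0, "rz": 0.04, "claw": 1},
    {"dx": -0.811, "dy": 0.263, "dz": 0, "rx": 0, "ry": 0, "rz": 0.04, "claw": 1},
    {"dx": -0.811, "dy": 0.263, "dz": 0, "rx": 0, "ry": 0, "rz": 0.04, "claw": 1},
    {"dx": -0.811, "dy": 0.263, "dz": 0, "rx": 0, "ry": 0, "rz": 0.04, "claw": 1},
    {"dx": -0.811, "dy": 0.263, "dz": 0, "rx": 0, "ry": 0, "rz": 0.04, "claw": 1},
    {"dx": -0.811, "dy": 0.263, "dz": 0, "rx": 0, "ry": 0, "rz": 0.04, "claw": 1}
  ]
}}

```text
clock: 36.6
position: [436.1, 381.1, 124.4]
tcp_rot: [-0.0, -0.643, 0.766, 0.0]
force: [-0.2, -0.2, -0.3]
grip_width: 1.002
gripper_force: 0.0
```

```bash
python3 - <<'E'
from h import *
d=look('w9');print(d['pos'],go(d,(435.5,382),12,260))
D=__import__('plant').eyes.read_camera('top');pickle.dump(D,open('d3.pkl','wb'))
a=cv2.resize(D['color'][100:230,290:460,::-1],None,fx=2.2,fy=2.2);b=cv2.resize(d['color'][:,:,::-1],(381,286))
cv2.imwrite('pics/c9.png',np.hstack([a,b]))
E
```

```text
[436.11807443 381.14498946 124.44990256] (array([-0.004,  0.004,  0.562]), array([0.    , 0.    , 0.0003]))
```

View pics/c9.png

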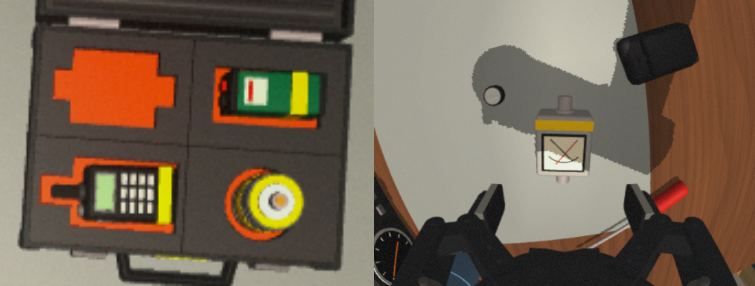

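The battery is in its pocket. The meter sits centred and square between the fingers, so I pick it up.

Call:
{"fn": "arm_command", "kwargs": {
  "increments": [
    {"dx": -0.004, "dy": 0.004, "dz": 0.15, "rx": 0, "ry": 0, "rz": 0, "claw": 1},
    {"dx": -0.004, "dy": 0.004, "dz": 0.3, "rx": 0, "ry": 0, "rz": 0, "claw": 1},
    {"dx": -0.004, "dy": 0.004, "dz": 0.42, "rx": 0, "ry": 0, "rz": 0, "claw": 1},
    {"dx": -0.004, "dy": 0.004, "dz": 0.52, "rx": 0, "ry": 0, "rz": 0, "claw": 1},
    {"dx": -0.004, "dy": 0.004, "dz": 0.562, "rx": 0, "ry": 0, "rz": 0, "claw": 1},
    {"dx": -0.004, "dy": 0.004, "dz": 0.562, "rx": 0, "ry": 0, "rz": 0, "claw": 1},
    {"dx": -0.004, "dy": 0.004, "dz": 0.562, "rx": 0, "ry": 0, "rz": 0, "claw": -1},
    {"dx": -0.004, "dy": 0.004, "dz": 0.562, "rx": 0, "ry": 0, "rz": 0, "claw": -1}
  ]
}}

```text
clock: 37.7
position: [436.1, 384.1, 13.6]
tcp_rot: [0.002, -0.644, 0.765, 0.0]
force: [1.9, 0.2, 4.4]
grip_width: 0.694
gripper_force: 56.2
```

Call:
{"fn": "arm_command", "kwargs": {
  "increments": [
    {"dx": 0, "dy": 0, "dz": 0, "rx": 0, "ry": 0, "rz": 0, "claw": -1},
    {"dx": 0, "dy": 0, "dz": 0, "rx": 0, "ry": 0, "rz": 0, "claw": -1},
    {"dx": 0, "dy": 0, "dz": 0, "rx": 0, "ry": 0, "rz": 0, "claw": -1},
    {"dx": 0, "dy": 0, "dz": -0.1, "rx": 0, "ry": 0, "rz": 0, "claw": -1},
    {"dx": 0, "dy": 0, "dz": -0.3, "rx": 0, "ry": 0, "rz": 0, "claw": -1},
    {"dx": 0, "dy": 0, "dz": -0.5, "rx": 0, "ry": 0, "rz": 0, "claw": -1},
    {"dx": 0, "dy": 0, "dz": -0.6, "rx": 0, "ry": 0, "rz": 0, "claw": -1},
    {"dx": 0, "dy": 0, "dz": -0.6, "rx": 0, "ry": 0, "rz": 0, "claw": -1}
  ]
}}

```text
clock: 38.7
position: [434.9, 383.3, 132.7]
tcp_rot: [0.001, -0.643, 0.765, 0.001]
force: [-0.1, 0.3, -4.1]
grip_width: 0.694
gripper_force: 55.4
```

```bash
python3 - <<'E'
from h import *
d=look('w10');print(d['pos'],go(d,(623,-126),132,267.3))
b=d['pos'][2]-12;c=d['color'][:,254]
for r0 in range(90,330):
    if np.abs(c[r0].astype(int)-c[r0-1]).sum()>60: print(r0,c[r0-1],c[r0],[round(float(((wray(d,[(254,r0-.5)],b+z)[0]-d['pos'])@d['R'])[0]),1) for z in(14,22,30,45)])
cv2.imwrite('pics/w10.png',d['color'][90:350,130:380,::-1])
E
```

```text
[434.94446205 383.27883863 132.73781576] (array([ 2.347e+00, -1.364e+00, -2.000e-03]), array([-0.0001,  0.0007, -0.04  ]))
92 [213 210 193] [152 149 139] [82.5, 82.4, 82.4, 82.3]
93 [152 149 139] [127 128 118] [82.0, 82.0, 82.0, 82.0]
218 [141 123  79] [177 140  42] [19.1, 22.7, 26.2, 32.9]
241 [176 139  42] [140 123  88] [5.5, 9.9, 14.2, 22.4]
248 [113 108  98] [82 81 73] [1.2, 5.8, 10.4, 19.0]
249 [82 81 73] [35 30 30] [0.6, 5.2, 9.8, 18.5]
255 [42 41 34] [111 105  86] [-3.3, 1.6, 6.4, 15.5]
256 [111 105  86] [171 156 128] [-3.9, 1.0, 5.8, 15.0]
284 [180 167 136] [154 143 118] [-23.3, -17.3, -11.3, -0.1]
285 [154 143 118] [85 81 68] [-24.1, -18.0, -12.0, -0.7]
286 [85 81 68] [36 36 32] [-24.8, -18.7, -12.7, -1.3]
287 [36 36 32] [72 66 57] [-25.5, -19.4, -13.3, -1.9]
288 [72 66 57] [131 121 100] [-26.3, -20.1, -14.0, -2.4]
289 [131 121 100] [173 160 131] [-27.1, -20.9, -14.7, -3.0]
293 [175 154 127] [145 108  89] [-30.1, -23.7, -17.4, -5.4]
294 [145 108  89] [137  59  49] [-30.9, -24.5, -18.1, -6.0]
296 [147  56  47] [157  95  77] [-32.5, -26.0, -19.4, -7.2]
297 [157  95  77] [175 144 119] [-33.3, -26.7, -20.1, -7.9]
305 [183 169 139] [147 136 113] [-39.7, -32.8, -25.9, -12.9]
306 [147 136 113] [71 66 56] [-40.6, -33.6, -26.6, -13.6]
308 [66 61 54] [154 142 115] [-42.2, -35.2, -28.1, -14.9]
309 [154 142 115] [182 168 137] [-43.1, -36.0, -28.9, -15.5]
315 [186 173 141] [208 201 167] [-48.3, -40.9, -33.5, -19.6]
316 [208 201 167] [238 240 217] [-49.2, -41.7, -34.2, -20.3]
320 [234 237 212] [141 144 121] [-52.7, -45.1, -37.4, -23.1]
321 [141 144 121] [60 60 54] [-53.7, -45.9, -38.2, -23.8]
322 [60 60 54] [102  98  89] [-54.6, -46.8, -39.0, -24.5]
323 [102  98  89] [209 200 183] [-55.5, -47.7, -39.9, -25.2]
```

View pics/w10.png

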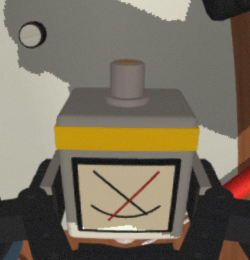

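The meter is held square, with its connector tip pointing away at (124,62) in the crop. Carrying it to its pocket.

Call:
{"fn": "arm_command", "kwargs": {
  "increments": [
    {"dx": 0.1, "dy": -0.06, "dz": 0, "rx": 0, "ry": 0, "rz": 0, "claw": -1},
    {"dx": 0.22, "dy": -0.13, "dz": 0, "rx": 0, "ry": 0, "rz": 0, "claw": -1},
    {"dx": 0.35, "dy": -0.2, "dz": 0, "rx": 0, "ry": 0, "rz": 0, "claw": -1},
    {"dx": 0.48, "dy": -0.28, "dz": 0, "rx": 0, "ry": 0, "rz": 0, "claw": -1},
    {"dx": 0.6, "dy": -0.35, "dz": 0, "rx": 0, "ry": 0, "rz": 0, "claw": -1},
    {"dx": 0.7, "dy": -0.41, "dz": 0, "rx": 0, "ry": 0, "rz": 0, "claw": -1},
    {"dx": 0.78, "dy": -0.456, "dz": 0, "rx": 0, "ry": 0, "rz": 0, "claw": -1},
    {"dx": 0.78, "dy": -0.456, "dz": 0, "rx": 0, "ry": 0, "rz": 0, "claw": -1}
  ]
}}

```text
clock: 39.75
position: [497.9, 211.8, 130.9]
tcp_rot: [-0.001, -0.643, 0.766, 0.0]
force: [0.1, 0.4, -4.6]
grip_width: 0.691
gripper_force: 55.3
```

Call:
{"fn": "arm_command", "kwargs": {
  "increments": [
    {"dx": 0.1, "dy": -0.06, "dz": 0, "rx": 0, "ry": 0, "rz": 0, "claw": -1},
    {"dx": 0.22, "dy": -0.13, "dz": 0, "rx": 0, "ry": 0, "rz": 0, "claw": -1},
    {"dx": 0.35, "dy": -0.2, "dz": 0, "rx": 0, "ry": 0, "rz": 0, "claw": -1},
    {"dx": 0.48, "dy": -0.28, "dz": 0, "rx": 0, "ry": 0, "rz": 0, "claw": -1},
    {"dx": 0.6, "dy": -0.35, "dz": 0, "rx": 0, "ry": 0, "rz": 0, "claw": -1},
    {"dx": 0.7, "dy": -0.41, "dz": 0, "rx": 0, "ry": 0, "rz": 0, "claw": -1},
    {"dx": 0.78, "dy": -0.456, "dz": 0, "rx": 0, "ry": 0, "rz": 0, "claw": -1},
    {"dx": 0.78, "dy": -0.456, "dz": 0, "rx": 0, "ry": 0, "rz": 0, "claw": -1}
  ]
}}

```text
clock: 40.75
position: [561.4, 43.6, 131.5]
tcp_rot: [-0.0, -0.643, 0.766, 0.0]
force: [0.1, 0.6, -4.1]
grip_width: 0.692
gripper_force: 55.3
```

Call:
{"fn": "arm_command", "kwargs": {
  "increments": [
    {"dx": 0.1, "dy": -0.06, "dz": 0, "rx": 0, "ry": 0, "rz": -0.02, "claw": -1},
    {"dx": 0.22, "dy": -0.13, "dz": 0, "rx": 0, "ry": 0, "rz": -0.04, "claw": -1},
    {"dx": 0.35, "dy": -0.2, "dz": 0, "rx": 0, "ry": 0, "rz": -0.04, "claw": -1},
    {"dx": 0.48, "dy": -0.28, "dz": 0, "rx": 0, "ry": 0, "rz": -0.04, "claw": -1},
    {"dx": 0.6, "dy": -0.35, "dz": 0, "rx": 0, "ry": 0, "rz": -0.04, "claw": -1},
    {"dx": 0.7, "dy": -0.41, "dz": 0, "rx": 0, "ry": 0, "rz": -0.04, "claw": -1},
    {"dx": 0.78, "dy": -0.456, "dz": 0, "rx": 0, "ry": 0, "rz": -0.04, "claw": -1},
    {"dx": 0.78, "dy": -0.456, "dz": 0, "rx": 0, "ry": 0, "rz": -0.04, "claw": -1}
  ]
}}

```text
clock: 41.75
position: [624.7, -125.9, 131.6]
tcp_rot: [-0.0, -0.69, 0.724, 0.0]
force: [-0.4, 0.7, -3.6]
grip_width: 0.69
gripper_force: 55.3
```

```bash
python3 - <<'E'
from h import *
w=pickle.load(open('w10.pkl','rb'));print('tip',((wray(w,[(255,151)],w['pos'][2]-12.5+22)[0]-w['pos'])@w['R']).round(1))
d=look('w11');print(d['pos'],go(d,(622.6,-125.4),50,267.3))
h=hsv(d);m=((h[...,0]<13)|(h[...,0]>172))&(h[...,1]>180)&(h[...,2]>70)
for a,c,l in blobs(m,100):
    y,x=np.nonzero(l);p=wray(d,np.c_[x,y],30);q=wray(d,np.c_[x,y],42);print(a,c.round(1),'z30',p.min(0)[:2].round(1),p.max(0)[:2].round(1),'z42',q.min(0)[:2].round(1),q.max(0)[:2].round(1))
print(cam(d).round(0))
E
```

```text
tip [55.4  1.  -9.6]
[ 624.68207758 -125.85382093  131.59723243] (array([-0.002,  0.01 ,  0.408]), array([ 0.0001,  0.    , -0.0003]))
172 [352.1  15.7] z30 [ 527.7 -288.6] [ 539.9 -250.7] z42 [ 532.2 -284.6] [ 543.8 -248.6]
1005 [356.2 162.3] z30 [ 477.5 -187.5] [547.6 -84.3] z42 [ 484.5 -188.5] [551.2 -90.4]
2838 [257.9 150.8] z30 [ 581.8 -184.8] [ 658.5 -134.5] z42 [ 583.7 -185.9] [ 656.6 -138.1]
282 [362.2 243.1] z30 [514.8 -78.5] [528.4 -51.5] z42 [519.9 -84.8] [532.9 -59.1]
[ 620. -207.  274.]
```

Call:
{"fn": "arm_command", "kwargs": {
  "increments": [
    {"dx": -0.007, "dy": 0.009, "dz": 0.1, "rx": 0, "ry": 0, "rz": 0, "claw": -1},
    {"dx": -0.007, "dy": 0.009, "dz": 0.2, "rx": 0, "ry": 0, "rz": 0, "claw": -1},
    {"dx": -0.007, "dy": 0.009, "dz": 0.28, "rx": 0, "ry": 0, "rz": 0, "claw": -1},
    {"dx": -0.007, "dy": 0.009, "dz": 0.34, "rx": 0, "ry": 0, "rz": 0, "claw": -1},
    {"dx": -0.007, "dy": 0.009, "dz": 0.39, "rx": 0, "ry": 0, "rz": 0, "claw": -1},
    {"dx": -0.007, "dy": 0.009, "dz": 0.42, "rx": 0, "ry": 0, "rz": 0, "claw": -1},
    {"dx": -0.007, "dy": 0.009, "dz": 0.433, "rx": 0, "ry": 0, "rz": 0, "claw": -1},
    {"dx": -0.007, "dy": 0.009, "dz": 0.433, "rx": 0, "ry": 0, "rz": 0, "claw": -1}
  ]
}}

```text
clock: 42.8
position: [622.8, -123.6, 45.5]
tcp_rot: [0.0, -0.69, 0.723, -0.0]
force: [-0.2, -0.2, -3.8]
grip_width: 0.695
gripper_force: 55.4
```

Call:
{"fn": "arm_command", "kwargs": {
  "increments": [
    {"dx": 0.003, "dy": 0, "dz": 0.006, "rx": 0, "ry": 0, "rz": 0, "claw": -1},
    {"dx": 0.003, "dy": 0, "dz": 0.012, "rx": 0, "ry": 0, "rz": 0, "claw": -1},
    {"dx": 0.003, "dy": 0, "dz": 0.013, "rx": 0, "ry": 0, "rz": 0, "claw": -1},
    {"dx": 0.003, "dy": 0, "dz": 0.013, "rx": 0, "ry": 0, "rz": 0, "claw": 0.45},
    {"dx": 0.003, "dy": 0, "dz": 0.013, "rx": 0, "ry": 0, "rz": 0, "claw": 0.6},
    {"dx": 0.003, "dy": 0, "dz": 0.013, "rx": 0, "ry": 0, "rz": 0, "claw": 0.75},
    {"dx": 0.003, "dy": 0, "dz": -0.1, "rx": 0, "ry": 0, "rz": 0, "claw": 0.75},
    {"dx": 0.003, "dy": 0, "dz": -0.4, "rx": 0, "ry": 0, "rz": 0, "claw": 0.75}
  ]
}}

```text
clock: 43.8
position: [620.4, -124.0, 122.7]
tcp_rot: [-0.003, -0.69, 0.724, 0.003]
force: [1.1, -0.5, 0.7]
grip_width: 0.877
gripper_force: 0.0
```

Call:
{"fn": "arm_command", "kwargs": {
  "increments": [
    {"dx": -0.2, "dy": 0.3, "dz": -0.5, "rx": 0, "ry": 0, "rz": 0, "claw": 0.75},
    {"dx": -0.4, "dy": 0.5, "dz": -0.7, "rx": 0, "ry": 0, "rz": 0, "claw": 0.75},
    {"dx": -0.7, "dy": 0.7, "dz": -0.8, "rx": 0, "ry": 0, "rz": 0, "claw": 0.75},
    {"dx": -1, "dy": 0.8, "dz": -0.8, "rx": 0, "ry": 0, "rz": 0, "claw": 0.75},
    {"dx": -1, "dy": 0.8, "dz": -0.8, "rx": 0, "ry": 0, "rz": 0, "claw": 0.75},
    {"dx": -1, "dy": 0.8, "dz": -0.8, "rx": 0, "ry": 0, "rz": 0, "claw": 0.75},
    {"dx": -1, "dy": 0.8, "dz": -0.8, "rx": 0, "ry": 0, "rz": 0, "claw": 0.75},
    {"dx": -1, "dy": 0.8, "dz": -0.8, "rx": 0, "ry": 0, "rz": 0, "claw": 0.75}
  ]
}}

```text
clock: 44.8
position: [472.3, 82.2, 284.6]
tcp_rot: [-0.001, -0.69, 0.724, 0.0]
force: [0.3, -0.3, 0.5]
grip_width: 0.87
gripper_force: 0.0
```

```bash
python3 - <<'E'
from h import *
from plant import eyes
D={n:eyes.read_camera(n) for n in('top','scene')};pickle.dump(D,open('d4.pkl','wb'));d=D['top'];h=hsv(d);d0=pickle.load(open('d0.pkl','rb'))['top']
m=((h[...,0]<13)|(h[...,0]>174))&(h[...,1]>190)&(h[...,2]>90);m[:120]=0;m[215:]=0;m[:,:300]=0
# visible floor strips around each thing
for n,(x0,y0,x1,y1),c,z in(('radio',(305,168,372,210),(517,-122),68),('battery',(385,128,436,160),(616.5,-278),72),('meter',(310,120,372,160),(623,-126.5),75),('load',(390,172,430,212),(510,-272),86)):
    y,x=np.nonzero(m[y0:y1,x0:x1]);p=ray(d,np.c_[x+x0,y+y0],30)[:,:2];print(n,'orange',p.min(0).round(0),p.max(0).round(0))
    k=(h[...,0]>18)&(h[...,0]<36)&(h[...,1]>110)&(h[...,2]>110);y,x=np.nonzero(k[y0-6:y1,x0-6:x1+12]);p=ray(d,np.c_[x+x0-6,y+y0-6],z)[:,:2].astype(np.float32)
    print('   band',cv2.minAreaRect(p),'want centre',c)
for nm,dd in(('before',d0),('after',d)):
    hh=hsv(dd);b=(hh[...,0]>100)&(hh[...,0]<125)&(hh[...,1]>150)&(hh[...,2]>100);b[:,:200]=0;b[:,275:]=0;b[245:]=0
    print(nm,[(a,c.round(1)) for a,c,_ in blobs(b,40)])
E
```

```text
radio orange [ 481. -189.] [554. -56.]
   band ((515.8367309570312, -172.1022491455078), (12.6449556350708, 55.512935638427734), 88.3384017944336) want centre (517, -122)
battery orange [ 589. -328.] [ 647. -228.]
   band ((613.799560546875, -298.45880126953125), (42.69932556152344, 14.690354347229004), 0.3274633288383484) want centre (616.5, -278)
meter orange [ 586. -188.] [663. -67.]
   band ((621.0894165039062, -152.6078338623047), (11.196839332580566, 60.69565963745117), 86.04155731201172) want centre (623, -126.5)
load orange [ 476. -294.] [ 547. -240.]
   band ((508.7901306152344, -267.86602783203125), (54.04247283935547, 59.97756576538086), 1.2323139905929565) want centre (510, -272)
before [(np.int32(132), array([252.5, 155.2])), (np.int32(144), array([257. , 228.7]))]
after [(np.int32(133), array([252.5, 155.2])), (np.int32(119), array([257. , 229.3]))]
```

```bash
python3 - <<'E'
from h import *
D=pickle.load(open('d4.pkl','rb'));D0=pickle.load(open('d0.pkl','rb'))
def tri(D,seed,f,z):
    t,s=D['top'],D['scene'];out=[]
    u=pix(t,[*seed,z])[0];cs=[]
    for d,rad in((t,16),(s,22)):
        if d is s: u=pix(s,ray(t,[cs[0]],z))[0]
        x,y=u.round().astype(int);m=np.zeros((384,512),bool);m[max(y-rad,0):y+rad,max(x-rad,0):x+rad]=1;m&=f(hsv(d))
        b=blobs(m,12)
        if not b: return 'none'
        cs.append(min(b,key=lambda q:np.hypot(*(q[1]-u))-.1*q[0])[1]);out.append(max(b,key=lambda q:q[0])[0])
    zs=np.arange(z-30,z+31,.5);e=[np.linalg.norm(ray(t,[cs[0]],a)-ray(s,[cs[1]],a)) for a in zs];i=np.argmin(e)
    return 'z',zs[i],'gap',round(e[i],1),ray(t,[cs[0]],zs[i])[0].round(1),out
lcd=lambda h:(h[...,0]>35)&(h[...,0]<70)&(h[...,1]>50)&(h[...,1]<160)&(h[...,2]>90)
wht=lambda h:(h[...,1]<45)&(h[...,2]>165)
print('radio start',tri(D0,(583,245),lcd,38),'\nnow',tri(D,(517,-108),lcd,68))
print('battery start',tri(D0,(581,412),wht,42),'\nnow',tri(D,(617,-248),wht,72))
print('meter start',tri(D0,(437,388),wht,45),'\nnow',tri(D,(623,-120),wht,75))
print('load start',tri(D0,(444,242),wht,56),'\nnow',tri(D,(509,-271),wht,86))
E
```

```text
radio start ('z', np.float64(38.5), 'gap', np.float64(1.1), array([583.1, 240.8,  38.5]), [np.int32(117), np.int32(103)]) 
now ('z', np.float64(69.0), 'gap', np.float64(0.8), array([ 517.6, -114.9,   69. ]), [np.int32(128), np.int32(68)])
battery start ('z', np.float64(46.5), 'gap', np.float64(12.6), array([583.1, 412. ,  46.5]), [np.int32(35), np.int32(1045)]) 
now ('z', np.float64(78.0), 'gap', np.float64(6.6), array([ 615.2, -246.6,   78. ]), [np.int32(27), np.int32(145)])
meter start ('z', np.float64(60.5), 'gap', np.float64(8.4), array([439.3, 381.4,  60.5]), [np.int32(281), np.int32(1253)]) 
now ('z', np.float64(71.0), 'gap', np.float64(2.4), array([ 624.6, -122.5,   71. ]), [np.int32(296), np.int32(323)])
load start ('z', np.float64(69.5), 'gap', np.float64(7.9), array([443.4, 251.3,  69.5]), [np.int32(354), np.int32(1178)]) 
now ('z', np.float64(116.5), 'gap', np.float64(7.6), array([ 508.3, -264.1,  116.5]), [np.int32(147), np.int32(547)])
```

```bash
python3 -c "
from plant import workorder
print(workorder.sign_off())"
```

```text
the job is handed in; nothing more can be done
None
```

The job is handed in: all four yellow-taped things are in their own cut-outs within about 4 mm of centre by camera, and the blue-taped radio and battery did not move; the two-camera height check was clean only for the radio (30.5 mm rise, 30 expected), with the meter about right and the battery and load unconfirmed, and sign-off returned no verdict.

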